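# Return the coil winder to its start stop and arm its turn counter

### The job

Get the hand coil winder ready for its next coil: slide the rubbing block right out from under the crank and leave it lying flat on the bench, press the red thumb pad down so that the pawl snaps off the ratchet wheel and stays off, then ease the crank towards the robot and down, without spinning it, until it rests on its stop. Only then, so that turns are counted from the stop, set the turn counter by pressing its green, white, blue and yellow keys in that order, one at a time, each fully down and let right up again; press no key before the crank is home and never the red or the black key. Do not shift or knock over the spray can or the jar.

Things in the scene. Friction and masses are not known exactly. Their poses are not given: they have to be found in the camera images.
- winder: Hand coil winder, dark green cast frame on rubber feet, fixed. Origin: on the bench under its middle; x away from the robot at yaw 0, y left, z up. Base 84 x 152 mm; standards 110 mm high at y = -60 and +60; pawl to 155 mm. Spindle along y, 88 mm up: white bobbin y = -44 to 17, ratchet wheel (70 mm across) at 35, crank arm at 76 to 84, dark wooden grip at 86 to 158, on the robot's side.
- crank (a joint): Crank angle q, rad: 0 at its stop, grows as the grip rises; starts 1.65 to 2.0. The grip is 85*cos(q-0.84) mm in front (-x of winder) of the spindle and 85*sin(q-0.84) above it; at the stop 57 in front, 25 above the bench. Above 1.5 it is steep: pressed from above it may slip. Friction holds it (3 to 10 N moves it). Pawl in: jams within 0.45 rad. Block beneath: stops near 0.3.
- crank_grip (a point): Middle of the crank's dark wooden grip, on its centre line: a level round bar along the winder's y axis, 19 mm thick, 72 mm long (from 42 mm nearer the winder to 30 mm farther out); turns with the crank.
- crank_axis (a point): Point on the spindle's axis level with the middle of the grip (in empty air beside the winder), 88 mm above the bench.
- crank_home (a point): Point on the bench straight below where the middle of the grip comes to rest at its stop.
- pawl (a joint): Angle of the pawl, a steel see-saw pivoted 127 mm above the bench in front of the ratchet wheel: 0.10 to 0.18 rad resting in the teeth (start), 1.05 thrown off. Pressing its red pad down turns it; a spring plunger makes it snap over near 0.55 and stay at either end. About 3 N on the pad.
- pawl_pad (a point): Middle of the top of the red thumb pad, 24 x 22 mm, at the front end of the pawl, 46 mm in front of its pivot. About 150 mm above the bench at the start, 128 mm when the pawl snaps over, 107 mm when thrown off; it moves nearly straight down (6 mm forward and back). Nothing is above it.
- counter: Electronic turn counter, cream case 156 x 156 mm, fixed. Origin: on the bench under its middle; x to its back, y to its left. Flat key panel 50 mm up, sloping dark display along the back, to 80 mm. Six round spring keys, 26 mm across, tops 72 mm above the bench, in two rows of three (x = 10 and -42 mm; 48 mm apart in y); which colour is where differs each time.
- key_green (a joint): Green round key of the turn counter (wakes it): travel of its spring, 0 m up, 0.006 m fully down; it springs back. Fully down takes about 5 N (1.5 N to start); counts as pressed beyond 0.0045 m.
- key_green_top (a point): Middle of the top face of the green key (26 mm across), where to press straight down.
- key_white (a joint): White round key of the turn counter (sets it to count up): travel of its spring, 0 m up, 0.006 m fully down; it springs back. Fully down takes about 5 N (1.5 N to start); counts as pressed beyond 0.0045 m.
- key_white_top (a point): Middle of the top face of the white key (26 mm across), where to press straight down.
- key_blue (a joint): Blue round key of the turn counter (clears the turns to zero): travel of its spring, 0 m up, 0.006 m fully down; it springs back. Fully down takes about 5 N (1.5 N to start); counts as pressed beyond 0.0045 m.
- key_blue_top (a point): Middle of the top face of the blue key (26 mm across), where to press straight down.
- key_yellow (a joint): Yellow round key of the turn counter (arms it): travel of its spring, 0 m up, 0.006 m fully down; it springs back. Fully down takes about 5 N (1.5 N to start); counts as pressed beyond 0.0045 m.
- key_yellow_top (a point): Middle of the top face of the yellow key (26 mm across), where to press straight down.
- key_black (a joint): Black round key of the turn counter (erases its stored program, leave alone): travel of its spring, 0 m up, 0.006 m fully down; it springs back. Fully down takes about 5 N (1.5 N to start); counts as pressed beyond 0.0045 m.
- key_black_top (a point): Middle of the top face of the black key (26 mm across), where to press straight down.
- key_red (a joint): Red round key of the turn counter (switches it off, leave alone): travel of its spring, 0 m up, 0.006 m fully down; it springs back. Fully down takes about 5 N (1.5 N to start); counts as pressed beyond 0.0045 m.
- key_red_top (a point): Middle of the top face of the red key (26 mm across), where to press straight down.
- rubbing_block: Rubbing block, grey with a red top, 50 x 90 x 34 mm, about 0.16 kg, loose, lying flat under the crank with one end sticking out towards the robot. Origin: middle of its underside; its y axis runs along its 90 mm length, x across its 50 mm width, z up.
- spray_can: Spray can with a green cap, 59 mm across, 225 mm tall, loose, standing close to the left of the turn counter. Origin: middle of its underside. Leave it alone.
- jar: Clear jar with a red lid, 70 mm across, 101 mm tall, loose, standing in front of the right end of the winder. Origin: middle of its underside. Leave it alone.

How it is judged:
On the way, in this order (a step that is already met when the one before it is completed fails the run):
1. the pawl is off the ratchet wheel and stays off (value of joint pawl above 0.85 rad), for 0.2 s.
2. the crank rests at its stop, pawl off, block out from under it (value of joint crank below 0.08 rad and value of joint pawl above 0.85 rad and horizontal distance between rubbing_block and crank_home above 0.055 m), for 0.2 s.
3. the green key is pressed fully down, alone (value of joint key_green above 0.0045 m and value of joint each of key_white, key_blue, key_yellow, key_black, key_red below 0.002 m), for 0.05 s.
4. the white key is pressed fully down, alone (value of joint key_white above 0.0045 m and value of joint each of key_green, key_blue, key_yellow, key_black, key_red below 0.002 m), for 0.05 s.
5. the blue key is pressed fully down, alone (value of joint key_blue above 0.0045 m and value of joint each of key_green, key_white, key_yellow, key_black, key_red below 0.002 m), for 0.05 s.
6. the yellow key is pressed fully down, alone (value of joint key_yellow above 0.0045 m and value of joint each of key_green, key_white, key_blue, key_black, key_red below 0.002 m), for 0.05 s.
At the end, for the whole second after the job is handed in: Crank within 0.08 rad of its stop, pawl thrown off (beyond 0.85 rad), rubbing block lying flat and still on the bench with its middle more than 55 mm from the point under the crank's rest, all six keys up (within 1 mm) (all of step 2 and angle between rubbing_block's own z axis and vertical below 0.1 rad and height (world z) of rubbing_block below 0.01 m and linear speed of rubbing_block below 0.02 m/s and value of joint each of key_green, key_white, key_blue, key_yellow, key_black, key_red below 0.001 m); the robot touches nothing.
It fails at once if the red or the black key is pressed (2 mm or more) (value of joint any of key_red, key_black above 0.002 m).
It fails at once if two keys are down at once (2 mm or more) (value of joint each of key_green, key_white above 0.002 m or value of joint each of key_green, key_blue above 0.002 m or value of joint each of key_green, key_yellow above 0.002 m or value of joint each of key_green, key_black above 0.002 m or value of joint each of key_green, key_red above 0.002 m or value of joint each of key_white, key_blue above 0.002 m or value of joint each of key_white, key_yellow above 0.002 m or value of joint each of key_white, key_black above 0.002 m or value of joint each of key_white, key_red above 0.002 m or value of joint each of key_blue, key_yellow above 0.002 m or value of joint each of key_blue, key_black above 0.002 m or value of joint each of key_blue, key_red above 0.002 m or value of joint each of key_yellow, key_black above 0.002 m or value of joint each of key_yellow, key_red above 0.002 m or value of joint each of key_black, key_red above 0.002 m).
It fails at once if a key is pressed (2 mm or more) while the crank is not home (value of joint any of key_green, key_white, key_blue, key_yellow above 0.002 m and value of joint crank above 0.12 rad).
It fails at once if the crank spins faster than 5 rad/s (velocity of joint crank above 5 rad/s or velocity of joint crank below -5 rad/s).
It fails at once if the spray can or the jar is shifted over 20 mm or tipped over 0.2 rad (distance of any of spray_can, jar from where it was at the start of the episode above 0.02 m or angle between any of spray_can, jar's own z axis and vertical above 0.2 rad).
It also fails if it takes over 72 s, if anything falls off the work surface, if the arm or the gripper's body presses on something with over 40 N, if the wrist force passes 120 N, or if a joint passes its speed limit or range.

### The arm

A 6-joint arm with a two-finger parallel gripper is mounted at the origin on the work surface; the furniture and walls round the work are solid. World frame = base frame: x ahead of the robot, y to its left, z up, the work surface at z = 0. Lengths are in m, angles in rad, forces in N, time in s.
With the tool pointing down it reaches from about 0.275 to 0.85 m from the base axis. Payload 19 kg.
Tool frame: the origin (TCP) lies at the very end of the fingers, on their centre line; the grasp point (between the pads) lies 19 mm behind it; z points along the fingers, y is the direction in which the jaws open and shut (so a half turn about z gives the same grasp; the last joint's range is limited). The gripper opens to 85 mm and grips with 20 to 120 N. Pads are 22 mm wide; open, the fingers measure 114 mm over their backs; the gripper's body (76 mm by 85 mm) begins 54 mm behind the grasp point. The pads swing forward as they close: fully open they stand 13 mm farther back than shut.
Start: joints at [-1.286, 0.15, 1.437, -0, 1.554, -0.134], TCP at [0.234, -0.525, 0.231] pointing down, gripper open.
Joint ranges: [-2.8, 2.8], [-0.68, 2.1], [0.12, 2.68], [-1.39, 4.53], [0.16, 2.79], [-2.81, 2.81]. Speed limits (rad/s): [1.89, 1.89, 2.22, 3.01, 3.01, 3.01].

### API

Orientations are given as a unit quaternion [x, y, z, w].
In Python, from bench import status, cams, job gives the robot as it stands. The module is installed in compiled form; this text tells all that it offers.
- The arm moves only by the tool play_rows, never from a script. Its argument "plan" is a list of rows, each an object with "claw": the closure, from -1 (fully open) to 1 (shut), so that 0 is half open; "delta_pos": the shift along the tool's x, y, z in mm, a list of three; "twist": the turn about the tool's z in units of 5 degrees (1.0 is 5 degrees). A call has 1 to 8 rows; each row is the pose to reach, as a shift and turn from the pose commanded when the call began, along the tool's axes at that moment; what a row does not reach only later rows make up. A row lasts 1/12 s, in which the tool goes at most 41.7 mm and 7.16 degrees, less where a joint would pass 70% of its speed; a pose out of reach is approached as far as the arm can. A call with a gripper value outside its range is refused whole. The fingers move at their own pace and stop on an object; the grip force is fixed at half the most. Time passes only in rows, so rows that repeat a pose let the fingers close. It gives the time, the measured TCP pose, the force and the opening at its end, in the units of the state.
- status.read_state(): the state, without advancing time (a new reading comes with each control period).
- cams.capture(name): name is "scene" or "top"; returns (picture, depth): 480x640x3 uint8, red, green, blue; 480x640 float32, m along the optical axis (not along the pixel's ray), 0 where there is no reading.
- cams.camera_model(name): a dict with "fovy" (degrees; the focal length in pixels is half the picture's height over the tangent of half this angle, whatever the lens; pixels are square), "cx", "cy" (the principal point, pixels), "rvec" (rotation vector, rad) and "tvec" (3), from world to camera coordinates, as OpenCV has them. Camera axes: x right, y down, z forward; pixel columns grow to the right and rows downward; lengths in m; the calibration is good to about 2 mm. A picture is of the moment at which its call begins. camera_model takes no time and is no camera call.
- job.job_done(): hands the job in, once; it reports no verdict.
The state is a dict: "t": time; "q": joint angles; "joint_velocities": joint speeds; "effort": joint torques, N m; "eef_pos": TCP position; "ee_rot": TCP orientation; "ft_force": force on the tool from outside, world axes, zero at the start; "ft_torque": the same for the moment, N m; "width": finger opening in m.
Only numpy, scipy, OpenCV 4.12 (cv2) and the standard library are available. Lean on these libraries where they do the work, as an engineer would, in place of code of your own. Each camera call takes 0.05 s, during which the arm holds its last target.

## Working session

There is one attempt and no reset: what is moved stays moved. The work goes in short steps, Python scripts to look and compute and a tool call to move; the robot and the scene stay as the last step left them, time stands still between calls to the robot, and variables do not carry over. Pictures are saved under pics/ and viewed, and the job is handed in when it is done.

Besides the shell and the picture viewer there is one more tool, called after "Emit:" as a command line: name --argument value ..., lists and objects as JSON in quotes. play_rows: Moves the arm, as the interface text tells. Its arguments: {"type":"object","properties":{"plan":{"type":"array"}},"required":["plan"]}

```bash
mkdir -p pics; cat > h.py <<'E'
import numpy as np, cv2
from bench import status, cams, job
def model(n):
    m=cams.camera_model(n); f=240/np.tan(np.radians(m['fovy'])/2)
    K=np.array([[f,0,m['cx']],[0,f,m['cy']],[0,0,1]]); R=cv2.Rodrigues(np.array(m['rvec'],float))[0]
    return K,R,np.array(m['tvec'],float).ravel()
def cloud(n,d):
    K,R,t=model(n); v,u=np.mgrid[:480,:640]
    p=np.stack([(u-K[0,2])/K[0,0]*d,(v-K[1,2])/K[1,1]*d,d],-1)
    w=(p-t)@R; w[d<=0]=np.nan; return w
def ray(n,u,v,z):
    K,R,t=model(n); c=-R.T@t; r=R.T@np.array([(u-K[0,2])/K[0,0],(v-K[1,2])/K[1,1],1.])
    return c+r*(z-c[2])/r[2]
def snap(n,name):
    im,d=cams.capture(n); cv2.imwrite(f'pics/{name}.png',im[...,::-1]); np.savez(f'/tmp/{name}.npz',im=im,d=d); return im,d
E
python3 - <<'E'
from h import *
for n in('scene','top'):
    snap(n,n+'0'); m=cams.camera_model(n); K,R,t=model(n); print(m,-R.T@t)
print(status.read_state())
E
```

```text
{'fovy': 53.75943277602805, 'cx': 325.94470270372295, 'cy': 243.25367315882227, 'rvec': array([ 1.0250617 , -2.38676812,  1.11600784]), 'tvec': array([0.43989584, 0.23273695, 0.78811645])} [-0.00975745  0.63814434  0.67932243]
{'fovy': 45.232593234523584, 'cx': 321.055440704508, 'cy': 235.93003621096472, 'rvec': array([ 2.20096938, -2.19124261,  0.09696156]), 'tvec': array([0.15292322, 0.44832507, 1.27798002])} [0.35930798 0.18035616 1.30229921]
{'t': 0.1, 'q': array([-1.28601104e+00,  1.50903186e-01,  1.43793745e+00, -2.50423224e-06,
        1.55378287e+00, -1.34013695e-01]), 'joint_velocities': array([ 2.70085073e-04, -7.13994128e-05, -3.00337532e-03,  3.84593256e-05,
        1.16524078e-04,  2.21870752e-03]), 'effort': array([ 6.42008119e-03, -7.14373183e+01, -5.71793103e+01,  1.04758742e-04,
        7.17238101e-03,  4.03668889e-05]), 'eef_pos': array([ 0.23374567, -0.52511456,  0.23076921]), 'ee_rot': array([ 9.78155786e-01,  2.07872542e-01, -4.00675607e-05, -5.13870268e-04]), 'ft_force': array([-0.2111876 ,  1.08669589, -0.77640096]), 'ft_torque': array([-0.03804742,  0.02200896, -0.05703744]), 'width': 0.08495293576588597}
```

View pics/scene0.png

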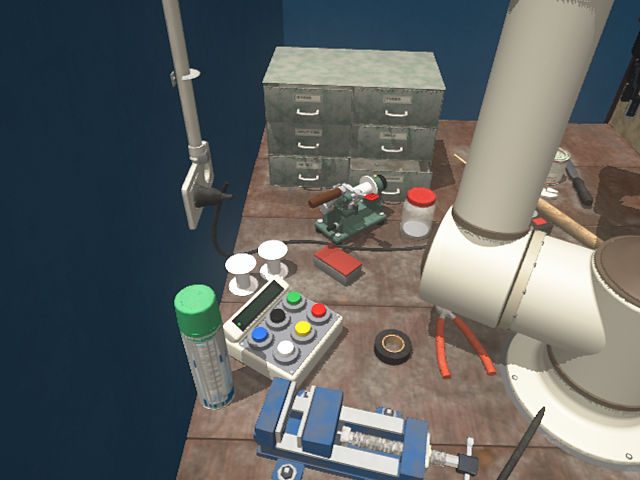

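View pics/top0.png

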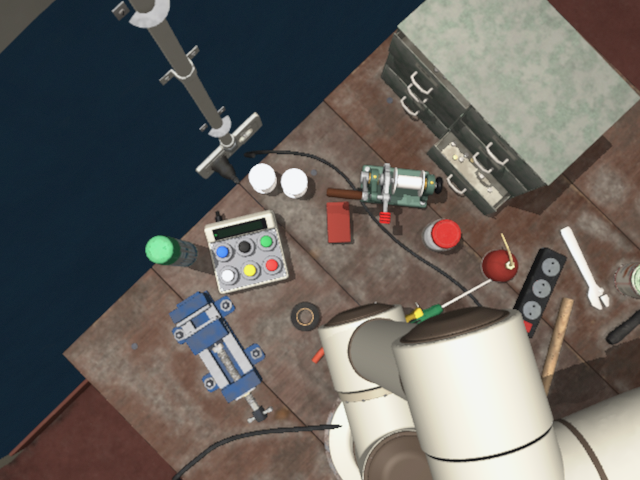

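The scene view shows the winder at about (350,205), the block at (338,263), the counter at (285,325) and the can at (205,350). In the top view the grip is at (345,193), the red pad at (385,217), the block at (339,222), the counter at (247,252), the jar at (443,236) and the can at (165,250). Next I measure them.

```bash
cat > m.py <<'E'
from h import *
im=np.load('/tmp/top0.npz')['im'];d=np.load('/tmp/top0.npz')['d'];W=cloud('top',d)
hsv=cv2.cvtColor(im,cv2.COLOR_RGB2HSV)
def blobs(name,lo,hi,box,amin=15):
    m=cv2.inRange(hsv,np.array(lo),np.array(hi)); k=np.zeros_like(m);x0,y0,x1,y1=box;k[y0:y1,x0:x1]=m[y0:y1,x0:x1]
    n,l,s,c=cv2.connectedComponentsWithStats(k)
    for i in range(1,n):
        if s[i,4]>=amin:
            q=W[l==i]; q=q[np.isfinite(q[:,2])]
            r=cv2.minAreaRect(np.argwhere(l==i)[:,::-1].astype(np.float32))
            print(name,s[i,4],c[i].round(1),'med',np.median(q,0).round(4) if len(q) else None,'rect',np.round(r[0],1),np.round(r[1],1),round(r[2],1))
C=(205,210,295,295)
blobs('green',(45,120,60),(85,255,255),C);blobs('blue',(105,120,80),(125,255,255),C);blobs('yellow',(22,150,120),(35,255,255),C)
blobs('red',(0,170,110),(6,255,255),C);blobs('red',(174,150,110),(180,255,255),C)
blobs('white',(0,0,205),(180,40,255),C);blobs('black',(0,0,0),(180,255,50),C)
B=(300,170,420,250)
blobs('redB',(0,130,80),(8,255,255),B);blobs('brown',(0,100,30),(18,255,110),B)
blobs('can',(45,100,60),(85,255,255),(140,220,205,280)); blobs('jar',(0,150,100),(8,255,255),(420,210,470,260))
E
python3 m.py
python3 - <<'E'
from h import *
im=cv2.imread('pics/top0.png');cv2.imwrite('pics/ztop.png',cv2.resize(im[150:260,300:460],None,fx=5,fy=5,interpolation=2))
im=cv2.imread('pics/scene0.png');cv2.imwrite('pics/zsc.png',cv2.resize(im[160:290,290:450],None,fx=4.5,fy=4.5,interpolation=2))
E
```

```text
green 98 [265.9 241.1] med [0.4323 0.2738 0.0712] rect [266. 241.] [10. 10.] 90.0
blue 103 [222.  251.6] med [0.4085 0.367  0.0705] rect [222.  251.5] [11. 10.] 90.0
yellow 50 [251.7 270.4] med [0.3692 0.3029 0.0715] rect [251.5 270.4] [ 7.2 10.4] 12.5
red 29 [273.6 265.3] med [0.379  0.256  0.0709] rect [272.8 265.1] [ 6.7 10.2] 6.3
white 398 [236.4 225.2] med [0.4692 0.3423 0.0736] rect [239.5 229.2] [21.6 68.2] 75.1
white 143 [237.  284.9] med [0.3358 0.3437 0.0462] rect [240.9 285.3] [55.9 20.1] 9.5
white 113 [226.8 275.3] med [0.3594 0.3561 0.0706] rect [226.5 275.5] [11. 11.] 90.0
white 38 [280.5 277.1] med [0.3545 0.2411 0.0477] rect [279.7 277.4] [ 4.  16.1] 63.4
black 26 [218.8 215.8] med [0.4893 0.3807 0.0314] rect [218.9 215.6] [9.1 3.3] 59.0
black 506 [240.  228.6] med [0.4582 0.3293 0.0716] rect [239.5 228.7] [ 9.7 52.7] 76.8
black 15 [247.9 247.7] med [0.4171 0.3118 0.0694] rect [247.6 247.4] [3.4 8.2] 14.0
redB 911 [338.2 221.9] med [0.4776 0.1178 0.0327] rect [338.3 221.8] [40.6 22.5] 87.0
redB 134 [384.5 217.2] med [0.4791 0.0268 0.1446] rect [384.5 217. ] [12. 11.] 90.0
brown 298 [343.9 193.4] med [0.5229 0.1125 0.1636] rect [343.9 193.4] [34.5  9. ] 4.8
brown 46 [346.5 206.5] med [0.5126 0.098  0.0329] rect [346.3 208.3] [12.2  5.9] 78.7
can 685 [162.6 249.5] med [0.4073 0.4531 0.222 ] rect [162.  249.5] [29. 34.] 90.0
jar 679 [446.  233.4] med [ 0.4492 -0.1062  0.0987] rect [445.5 233. ] [28. 29.] 90.0
```

View pics/ztop.png

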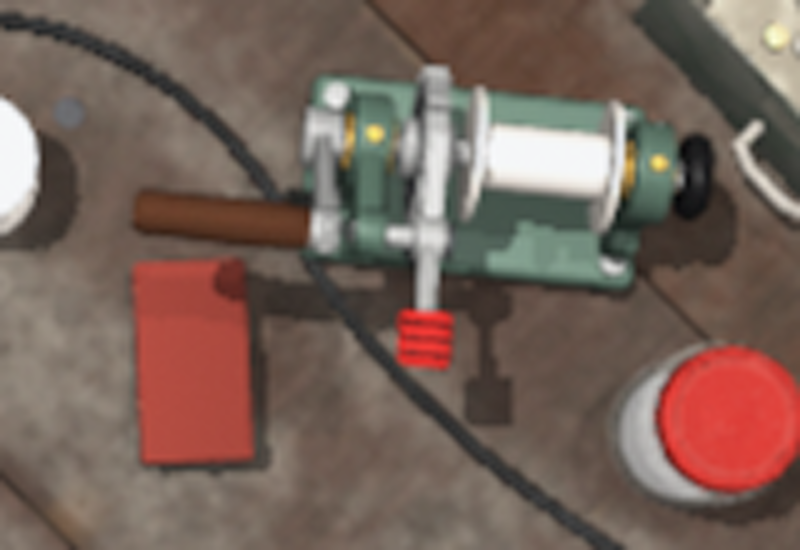

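View pics/zsc.png

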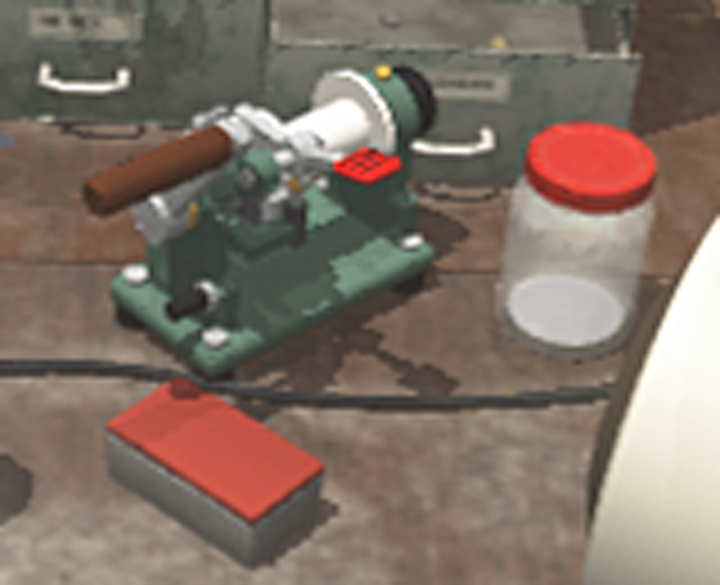

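```bash
cat >> m.py <<'E'
print('---')
def pts(lo,hi,box,zlo,zhi):
    m=cv2.inRange(hsv,np.array(lo),np.array(hi))>0;x0,y0,x1,y1=box;k=np.zeros_like(m);k[y0:y1,x0:x1]=m[y0:y1,x0:x1]
    k&=np.isfinite(W[...,2])&(W[...,2]>zlo)&(W[...,2]<zhi); return W[k]
g=pts((0,100,30),(18,255,130),B,.13,.19)
r=cv2.minAreaRect((g[:,:2]*1000).astype(np.float32));print('grip',r,np.percentile(g[:,2],[5,50,90,98]))
c=g[:,:2].mean(0);u,s,vt=np.linalg.svd(g[:,:2]-c);print('dir',vt[0],np.degrees(np.arctan2(vt[0][1],vt[0][0])))
b=pts((0,100,60),(12,255,255),(320,195,360,250),.025,.045)
print('block',cv2.minAreaRect((b[:,:2]*1000).astype(np.float32)),np.median(b[:,2]))
w=pts((0,0,180),(180,40,255),(390,165,430,205),.09,.2)
print('bobbin',cv2.minAreaRect((w[:,:2]*1000).astype(np.float32)),w.max(0))
p=pts((0,170,100),(8,255,255),(370,205,400,235),.1,.2);print('pad',cv2.minAreaRect((p[:,:2]*1000).astype(np.float32)),np.percentile(p[:,2],[5,50,95]))
f=pts((40,40,20),(90,255,255),(355,155,440,220),.0,.13);print('frame',cv2.minAreaRect((f[:,:2]*1000).astype(np.float32)))
# tape, things near the path
print('tape',W[300,305],W[317,318]); k=(W[...,0]>.3)&(W[...,0]<.44)&(W[...,1]>.05)&(W[...,1]<.19)&(W[...,2]>.012)
print(np.argwhere(k)[::40],W[k][::40])
# scene-based ray checks
im=np.load('/tmp/scene0.npz')['im'];d=np.load('/tmp/scene0.npz')['d'];W=cloud('scene',d);hsv=cv2.cvtColor(im,cv2.COLOR_RGB2HSV)
C=(225,275,345,375)
blobs('green',(45,120,60),(85,255,255),C);blobs('blue',(105,120,80),(125,255,255),C);blobs('yellow',(22,150,120),(35,255,255),C)
blobs('white',(0,0,200),(180,40,255),(268,335,305,370));blobs('pad',(0,130,80),(8,255,255),(360,190,385,205));blobs('grip',(0,100,20),(18,255,140),(305,185,345,210))
blobs('block',(0,100,80),(10,255,255),(310,240,365,280))
E
python3 m.py | sed -n '/---/,$p'
```

```text
---
grip ((510.4702453613281, 78.31222534179688), (142.03038024902344, 32.03034973144531), 68.70227813720703) [0.15651431 0.16355859 0.16674339 0.16896344]
dir [-0.18331017 -0.98305513] -100.5626277154277
block ((479.3111877441406, 116.52043151855469), (90.32062530517578, 50.26810836791992), 2.6247057914733887) 0.0327365352870085
bobbin ((559.8809814453125, -27.37234878540039), (62.72957229614258, 46.6279182434082), 85.2176513671875) [0.58551947 0.00458698 0.11874486]
pad ((477.9909973144531, 29.35428810119629), (18.986465454101562, 21.929901123046875), 88.61740112304688) [0.14077775 0.14586463 0.1502956 ]
frame ((555.785400390625, -8.713356018066406), (149.27581787109375, 93.88286590576172), 86.04327392578125)
tape [ 0.30395085  0.19020897 -0.00221376] [0.26760237 0.16111056 0.0199694 ]
[[239 328]
 [240 347]
 [302 308]
 [306 367]
 [326 425]] [[0.43971806 0.13986586 0.03127978]
 [0.43747454 0.09804804 0.03512184]
 [0.30039631 0.18338525 0.01752629]
 [0.30120429 0.06995931 0.19433629]
 [0.30301075 0.0502404  0.65166229]]
green 132 [293.1 297.2] med [0.432  0.2762 0.072 ] rect [293.5 297.5] [11. 13.] 90.0
blue 186 [259.2 334. ] med [0.4084 0.369  0.0717] rect [259.5 334. ] [15. 14.] 0.0
yellow 175 [302.4 328.4] med [0.3694 0.3103 0.0715] rect [302.1 328.4] [14.6 14.3] 14.0
white 181 [284.9 346.7] med [0.3605 0.3551 0.0716] rect [285.  346.5] [13. 16.] 90.0
white 34 [301.6 365.6] med [0.3291 0.3477 0.0475] rect [302.  365.6] [ 3.7 11.4] 37.9
white 57 [272.9 366.5] med [0.3594 0.3824 0.0472] rect [273.7 367.1] [14.8  4.9] 26.6
pad 77 [371.1 196.5] med [0.4763 0.032  0.1477] rect [371.2 196.4] [ 7.2 13.4] 63.4
grip 293 [324.  197.5] med [0.5208 0.1159 0.1634] rect [325.  198.5] [12.5 34.4] 63.4
block 778 [337.7 259.1] med [0.4777 0.1184 0.0339] rect [337.4 258.6] [45.4 20.2] 33.2
```

```bash
python3 - <<'E'
from h import *
for n,u,v,z in [('top',438.4,185.4,.088),('top',364.4,177,.1),('top',375,176.5,.125),('top',432,182.5,.115),('top',343.9,193.4,.158),('scene',324,197.5,.158),('top',384.5,217.2,.147),('top',327.5,192,.156),('top',361,195,.156),
 ('top',340.3-2*0,154,0)]:
    print(n,u,v,z,ray(n,u,v,z).round(4))
d=np.load('/tmp/top0.npz')['d'];W=cloud('top',d)
k=(W[...,2]>.14)&(W[...,0]>.49)&(W[...,0]<.56)&(W[...,1]>.06)&(W[...,1]<.16)
g=W[k];ys=np.arange(.07,.16,.01)
for y in ys:
    q=g[(g[:,1]>y)&(g[:,1]<y+.01)]
    if len(q): print(round(y,3),len(q),q[:,0].mean().round(4),(q[:,0].max()-q[:,0].min()).round(4),q[:,2].max().round(4))
E
```

```text
top 438.4 185.4 0.088 [ 0.552  -0.0938  0.088 ]
top 364.4 177 0.1 [0.5668 0.0656 0.1   ]
top 375 176.5 0.125 [0.5637 0.046  0.125 ]
top 432 182.5 0.115 [ 0.5537 -0.0743  0.115 ]
top 343.9 193.4 0.158 [0.5234 0.1123 0.158 ]
scene 324 197.5 0.158 [0.5258 0.113  0.158 ]
top 384.5 217.2 0.147 [0.4771 0.0295 0.147 ]
top 327.5 192 0.156 [0.5263 0.1451 0.156 ]
top 361 195 0.156 [0.5207 0.0778 0.156 ]
top 340.3 154 0 [0.6369 0.1113 0.    ]
0.07 48 0.5209 0.0291 0.1681
0.08 48 0.5207 0.0183 0.1691
0.09 47 0.5216 0.0188 0.169
0.1 50 0.5225 0.0182 0.1713
0.11 45 0.5233 0.0168 0.1692
0.12 48 0.5248 0.0189 0.1681
0.13 46 0.5256 0.019 0.1682
0.14 35 0.5261 0.0177 0.169
```

```bash
cat >> h.py <<'E'
from scipy.spatial.transform import Rotation as Ro
def go(*targets):
    """targets: (x,y,z[,yawdeg of tool y mod 180]) -> deltas"""
    s=status.read_state(); R=Ro.from_quat(s['ee_rot']).as_matrix(); p=s['eef_pos']
    y0=np.degrees(np.arctan2(R[1,1],R[0,1]))
    print('t',round(s['t'],2),'p',p.round(4),'yaw',y0.round(2),'z',R[:,2].round(4),'w',round(s['width'],4),'F',s['ft_force'].round(1),'q',s['q'].round(2))
    for T in targets:
        d=R.T@(np.array(T[:3])-p)*1000; tw=None
        if len(T)>3: tw=-(((T[3]-y0+90)%180)-90)/5
        print(T,'->',d.round(1),'twist',None if tw is None else round(tw,2),'dist',np.linalg.norm(d).round())
E
python3 -c "
from h import *
go((.455,.116,.231,-87.4),(.455,.116,.06,-87.4))"
```

```text
t 0.1 p [ 0.2337 -0.5251  0.2308] yaw -66.0 z [-3.e-04  1.e-03 -1.e+00] w 0.085 F [-0.2  1.1 -0.8] q [-1.29  0.15  1.44 -0.    1.55 -0.13]
(0.455, 0.116, 0.231, -87.4) -> [ 4.629e+02 -4.957e+02  3.000e-01] twist 4.28 dist 678.0
(0.455, 0.116, 0.06, -87.4) -> [ 462.8 -495.6  171.3] twist 4.28 dist 699.0
```

Emit:
play_rows --plan '[{"claw": -1, "delta_pos": [27, -29, 0], "twist": 0.3}, {"claw": -1, "delta_pos": [54, -58, 0], "twist": 0.6}, {"claw": -1, "delta_pos": [81, -87, 0], "twist": 1}, {"claw": -1, "delta_pos": [108, -116, 0], "twist": 1.4}, {"claw": -1, "delta_pos": [135, -145, 0], "twist": 1.8}, {"claw": -1, "delta_pos": [162, -174, 0], "twist": 2.2}, {"claw": -1, "delta_pos": [189, -203, 0], "twist": 2.6}, {"claw": -1, "delta_pos": [216, -231, 0], "twist": 3}]'

```text
t: 0.77
eef_pos: [0.3371, -0.2245, 0.2312]
ee_rot: [0.997, 0.077, 0.0, -0.0]
ft_force: [0.8, 0.2, -0.5]
width: 0.0858
```

```bash
python3 -c "
from h import *
go((.455,.116,.231,-87.4),(.455,.116,.06,-87.4))"
```

```text
t 0.77 p [ 0.3371 -0.2245  0.2312] yaw -81.13 z [ 0.e+00  1.e-04 -1.e+00] w 0.0858 F [ 0.8  0.2 -0.5] q [-0.78 -0.21  1.79  0.    1.56  0.64]
(0.455, 0.116, 0.231, -87.4) -> [ 1.690e+02 -3.182e+02  2.000e-01] twist 1.25 dist 360.0
(0.455, 0.116, 0.06, -87.4) -> [ 169.  -318.2  171.2] twist 1.25 dist 399.0
```

Emit:
play_rows --plan '[{"claw": -1, "delta_pos": [19, -36, 0], "twist": 0.3}, {"claw": -1, "delta_pos": [38, -72, 0], "twist": 0.6}, {"claw": -1, "delta_pos": [57, -108, 0], "twist": 0.9}, {"claw": -1, "delta_pos": [76, -144, 0], "twist": 1.25}, {"claw": -1, "delta_pos": [95, -180, 0], "twist": 1.25}, {"claw": -1, "delta_pos": [114, -216, 0], "twist": 1.25}, {"claw": -1, "delta_pos": [133, -252, 0], "twist": 1.25}, {"claw": -1, "delta_pos": [152, -288, 0], "twist": 1.25}]'

```text
t: 1.43
eef_pos: [0.4423, 0.0841, 0.2313]
ee_rot: [1.0, 0.024, 0.0, -0.0]
ft_force: [1.2, -1.2, -0.3]
width: 0.0855
```

```bash
python3 -c "
from h import *
go((.455,.116,.15,-87.4),(.455,.116,.008,-87.4))"
```

```text
t 1.43 p [0.4423 0.0841 0.2313] yaw -87.24 z [ 2.e-04  0.e+00 -1.e+00] w 0.0855 F [ 1.2 -1.2 -0.3] q [ 0.02 -0.11  1.71  0.    1.55  1.54]
(0.455, 0.116, 0.15, -87.4) -> [ 14.2 -31.3  81.3] twist 0.03 dist 88.0
(0.455, 0.116, 0.008, -87.4) -> [ 14.2 -31.3 223.3] twist 0.03 dist 226.0
```

Emit:
play_rows --plan '[{"claw": -1, "delta_pos": [14, -31, 20], "twist": 0}, {"claw": -1, "delta_pos": [14, -31, 60], "twist": 0}, {"claw": -1, "delta_pos": [14, -31, 100], "twist": 0}, {"claw": -1, "delta_pos": [14, -31, 140], "twist": 0}, {"claw": -1, "delta_pos": [14, -31, 170], "twist": 0}, {"claw": -1, "delta_pos": [14, -31, 195], "twist": 0}, {"claw": -1, "delta_pos": [14, -31, 215], "twist": 0}, {"claw": -1, "delta_pos": [14, -31, 222], "twist": 0}]'

```text
t: 2.1
eef_pos: [0.4531, 0.1133, 0.0064]
ee_rot: [1.0, 0.024, -0.002, 0.0]
ft_force: [-0.3, 0.1, -1.2]
width: 0.0854
```

Emit:
play_rows --plan '[{"claw": 0.2, "delta_pos": [0, 0, 0], "twist": 0}, {"claw": 0.5, "delta_pos": [0, 0, 0], "twist": 0}, {"claw": 0.5, "delta_pos": [0, 0, 0], "twist": 0}, {"claw": 0.5, "delta_pos": [0, 0, 0], "twist": 0}, {"claw": 0.5, "delta_pos": [0, 0, 0], "twist": 0}, {"claw": 0.5, "delta_pos": [0, 0, 0], "twist": 0}]'

```text
t: 2.6
eef_pos: [0.4557, 0.1136, 0.011]
ee_rot: [1.0, 0.024, 0.001, -0.0]
ft_force: [-2.0, -0.0, 6.0]
width: 0.0488
```

```bash
python3 -c "
from h import *
go((.365,.112,.0105,-87.4));snap('top','top1');snap('scene','sc1')"
```

```text
t 2.6 p [0.4557 0.1136 0.011 ] yaw -87.25 z [ 2.5e-03  4.0e-04 -1.0e+00] w 0.0488 F [-2. -0.  6.] q [0.08 0.12 1.95 0.   1.07 1.6 ]
(0.365, 0.112, 0.0105, -87.4) -> [-90.7  -2.7   0.3] twist 0.03 dist 91.0
```

View pics/sc1.png

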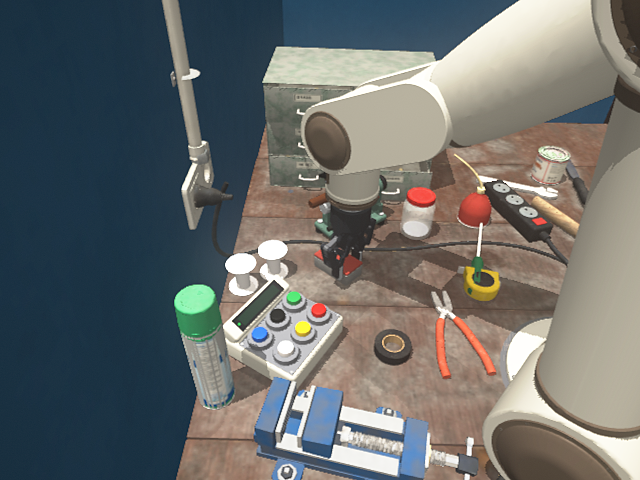

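The scene view shows the gripper on the block at (340,262), and the opening matches its width. I pull it straight out.

Emit:
play_rows --plan '[{"claw": 0.5, "delta_pos": [-10, 0, 0], "twist": 0}, {"claw": 0.5, "delta_pos": [-25, 0, 0], "twist": 0}, {"claw": 0.5, "delta_pos": [-40, 0, 0], "twist": 0}, {"claw": 0.5, "delta_pos": [-55, 0, 0], "twist": 0}, {"claw": 0.5, "delta_pos": [-70, 0, 0], "twist": 0}, {"claw": 0.5, "delta_pos": [-82, 0, 0], "twist": 0}, {"claw": 0.5, "delta_pos": [-90, 0, 0], "twist": 0}, {"claw": 0.5, "delta_pos": [-90, 0, 0], "twist": 0}]'

```text
t: 3.37
eef_pos: [0.3646, 0.1092, 0.011]
ee_rot: [1.0, 0.024, 0.002, -0.0]
ft_force: [-8.9, -1.7, 23.5]
width: 0.0486
```

Emit:
play_rows --plan '[{"claw": 0, "delta_pos": [0, 0, 0], "twist": 0}, {"claw": -0.5, "delta_pos": [0, 0, 0], "twist": 0}, {"claw": -1, "delta_pos": [0, 0, 0], "twist": 0}, {"claw": -1, "delta_pos": [0, 0, 0], "twist": 0}, {"claw": -1, "delta_pos": [0, 0, -20], "twist": 0}, {"claw": -1, "delta_pos": [0, 0, -60], "twist": 0}, {"claw": -1, "delta_pos": [0, 0, -100], "twist": 0}, {"claw": -1, "delta_pos": [0, 0, -140], "twist": 0}]'

```text
t: 4.03
eef_pos: [0.3641, 0.1091, 0.1511]
ee_rot: [1.0, 0.024, -0.0, -0.0]
ft_force: [1.0, 0.3, 0.0]
width: 0.0855
```

Emit:
play_rows --plan '[{"claw": 0, "delta_pos": [0, 0, -40], "twist": 0}, {"claw": 1, "delta_pos": [0, 20, -60], "twist": 0}, {"claw": 1, "delta_pos": [0, 40, -60], "twist": 0}, {"claw": 1, "delta_pos": [0, 60, -60], "twist": 0}, {"claw": 1, "delta_pos": [20, 60, -60], "twist": 0}, {"claw": 1, "delta_pos": [20, 60, -60], "twist": 0}]'

```text
t: 4.53
eef_pos: [0.3894, 0.0493, 0.2095]
ee_rot: [1.0, 0.023, 0.001, 0.0]
ft_force: [0.3, 0.9, -0.6]
width: 0.0124
```

```bash
cat > blk.py <<'E'
import sys
from h import *
n=sys.argv[1]
for cam in ('top','scene'):
    im,d=snap(cam,n+cam); W=cloud(cam,d);hsv=cv2.cvtColor(im,cv2.COLOR_RGB2HSV)
    m=cv2.inRange(hsv,(0,100,60),(12,255,255))>0
    k=m&(W[...,0]>.3)&(W[...,0]<.48)&(W[...,1]>.04)&(W[...,1]<.2)&(W[...,2]>.025)&(W[...,2]<.045)
    if k.sum()>30: print(cam,'block',cv2.minAreaRect((W[k][:,:2]*1000).astype(np.float32)))
    k=m&(W[...,0]>.44)&(W[...,0]<.51)&(W[...,1]>.0)&(W[...,1]<.06)&(W[...,2]>.08)
    if k.sum()>10: print(cam,'pad',np.median(W[k],0).round(4),k.sum())
E
python3 blk.py a; python3 -c "
from h import *
go((.474,.029,.2,-85))"
```

```text
top block ((387.93255615234375, 115.18234252929688), (88.81188201904297, 41.88720703125), 4.277983665466309)
top pad [0.4861 0.0281 0.144 ] 23
scene block ((389.4133605957031, 112.20121765136719), (91.3793716430664, 50.446022033691406), 3.3436710834503174)
scene pad [0.4751 0.0322 0.1473] 80
t 4.63 p [0.3877 0.0501 0.2091] yaw -87.28 z [-7.e-04  2.e-04 -1.e+00] w 0.0002 F [-1.  0. -1.] q [-0.07 -0.24  1.85  0.    1.53  1.45]
(0.474, 0.029, 0.2, -85) -> [85.3 25.2  9.1] twist -0.46 dist 89.0
```

View pics/ascene.png

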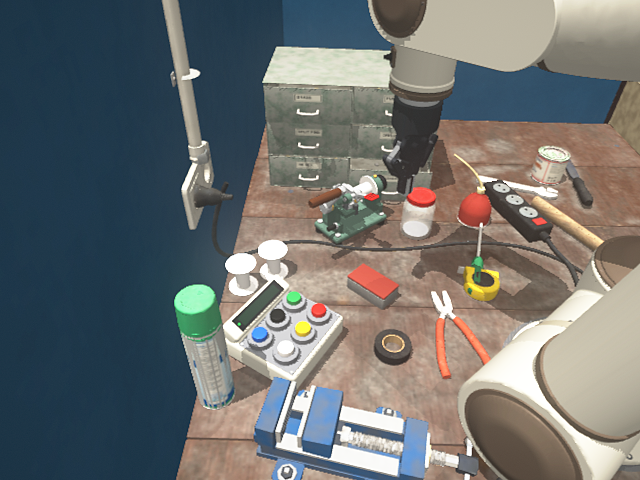

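The block lies clear at (372,285), 125 mm from the home point, and the fingers are shut. The red pad is next.

Emit:
play_rows --plan '[{"claw": 1, "delta_pos": [40, 12, 0], "twist": -0.4}, {"claw": 1, "delta_pos": [75, 24, 0], "twist": -0.4}, {"claw": 1, "delta_pos": [86, 25, 10], "twist": -0.4}, {"claw": 1, "delta_pos": [86, 25, 30], "twist": -0.4}, {"claw": 1, "delta_pos": [86, 25, 50], "twist": -0.4}, {"claw": 1, "delta_pos": [86, 25, 54], "twist": -0.4}, {"claw": 1, "delta_pos": [86, 25, 54], "twist": -0.4}]'

```text
t: 5.22
eef_pos: [0.4739, 0.0298, 0.1545]
ee_rot: [0.999, 0.042, -0.001, -0.0]
ft_force: [-0.4, -1.2, 0.4]
width: 0.0
```

```bash
python3 -c "
from h import *
go((.474,.03,.11));snap('scene','p1');im=cv2.imread('pics/p1.png');cv2.imwrite('pics/p1z.png',cv2.resize(im[140:260,290:450],None,fx=5,fy=5,interpolation=2))"
```

```text
t 5.22 p [0.4739 0.0298 0.1545] yaw -85.22 z [-2.4e-03  3.0e-04 -1.0e+00] w 0.0 F [-0.4 -1.2  0.4] q [-0.1  -0.02  1.77  0.    1.39  1.39]
(0.474, 0.03, 0.11) -> [ 0.3 -0.2 44.5] twist None dist 44.0
```

View pics/p1z.png

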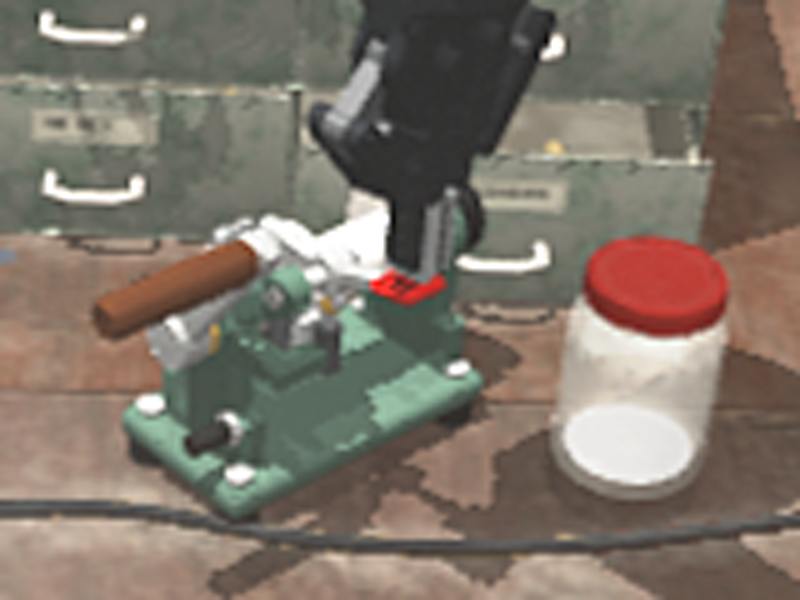

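The closed fingers sit right over the red pad (zoom (410,285)). Pressing down.

Emit:
play_rows --plan '[{"claw": 1, "delta_pos": [0, 0, 8], "twist": 0}, {"claw": 1, "delta_pos": [0, 0, 14], "twist": 0}, {"claw": 1, "delta_pos": [0, 0, 20], "twist": 0}, {"claw": 1, "delta_pos": [0, 0, 26], "twist": 0}, {"claw": 1, "delta_pos": [0, 0, 32], "twist": 0}, {"claw": 1, "delta_pos": [0, 0, 38], "twist": 0}, {"claw": 1, "delta_pos": [0, 0, 42], "twist": 0}, {"claw": 1, "delta_pos": [0, 0, 42], "twist": 0}]'

```text
t: 5.93
eef_pos: [0.4745, 0.0293, 0.1123]
ee_rot: [0.999, 0.041, -0.001, -0.0]
ft_force: [0.5, -0.3, -0.2]
width: -0.0
```

Emit:
play_rows --plan '[{"claw": 1, "delta_pos": [0, 0, 0], "twist": 0}, {"claw": 1, "delta_pos": [0, 0, -20], "twist": 0}, {"claw": 1, "delta_pos": [0, 0, -60], "twist": 0}, {"claw": 1, "delta_pos": [0, 0, -100], "twist": 0}, {"claw": 1, "delta_pos": [0, 0, -138], "twist": 0}]'

```text
t: 6.35
eef_pos: [0.4746, 0.0294, 0.2537]
ee_rot: [0.999, 0.041, 0.0, 0.0]
ft_force: [0.7, -0.1, 0.1]
width: 0.0002
```

```bash
python3 -c "
from h import *
im,d=snap('scene','p2');W=cloud('scene',d);hsv=cv2.cvtColor(im,cv2.COLOR_RGB2HSV);m=cv2.inRange(hsv,(0,130,80),(8,255,255))>0
k=m&(W[...,0]>.44)&(W[...,0]<.51)&(W[...,1]>.0)&(W[...,1]<.06)&(W[...,2]>.08)
print(k.sum(),np.median(W[k],0) if k.any() else 0)
im,d=snap('top','p2t')
im=cv2.imread('pics/p2.png');cv2.imwrite('pics/p2z.png',cv2.resize(im[140:260,290:450],None,fx=5,fy=5,interpolation=2))
go((.525,.125,.29,-5))"
```

```text
104 [0.48019975 0.0318178  0.1070269 ]
t 6.45 p [0.4766 0.0291 0.2578] yaw -85.25 z [ 9.2e-03 -8.0e-04 -1.0e+00] w 0.0001 F [-0.1  0.2 -0.8] q [-0.1  -0.07  1.61  0.    1.59  1.39]
(0.525, 0.125, 0.29, -5) -> [ 56.4 -91.5 -31.9] twist -16.05 dist 112.0
```

View pics/p2z.png

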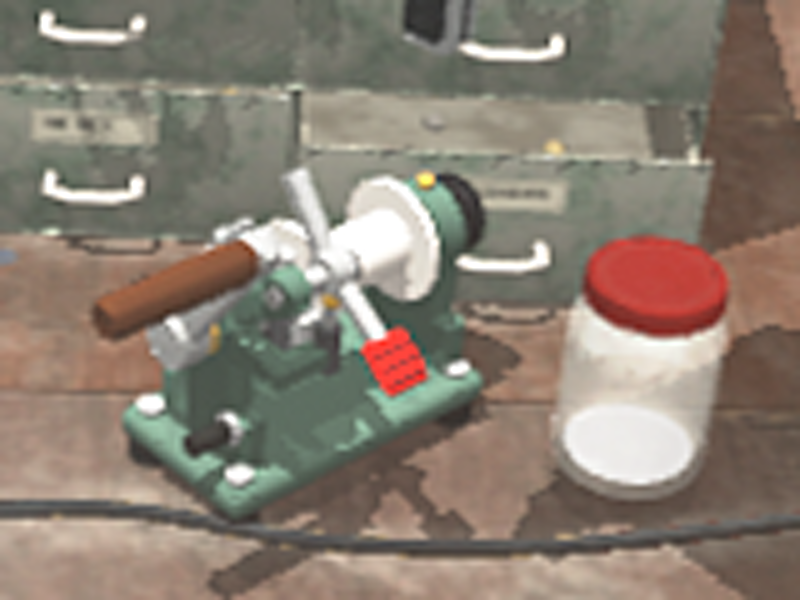

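The pawl is off: the red pad now hangs at zoom (395,360), 107 mm up. Next I turn the tool and grip the crank handle.

Emit:
play_rows --plan '[{"claw": 0, "delta_pos": [10, -15, 0], "twist": -1.3}, {"claw": -0.5, "delta_pos": [20, -35, 0], "twist": -2.7}, {"claw": -1, "delta_pos": [35, -55, 0], "twist": -4}, {"claw": -1, "delta_pos": [50, -80, 0], "twist": -5.4}, {"claw": -1, "delta_pos": [56, -91, 0], "twist": -6.8}, {"claw": -1, "delta_pos": [56, -91, 0], "twist": -8.2}, {"claw": -1, "delta_pos": [56, -91, 0], "twist": -9.6}, {"claw": -1, "delta_pos": [56, -91, 0], "twist": -11}]'

```text
t: 7.12
eef_pos: [0.5232, 0.125, 0.2512]
ee_rot: [0.865, 0.501, -0.0, -0.0]
ft_force: [0.1, -0.5, -0.1]
width: 0.0851
```

```bash
python3 -c "
from h import *
go((.525,.124,.23,-5),(.525,.124,.144,-5))"
```

```text
t 7.12 p [0.5232 0.125  0.2512] yaw -29.87 z [-2.e-04  1.e-04 -1.e+00] w 0.0851 F [ 0.1 -0.5 -0.1] q [0.09 0.07 1.49 0.   1.59 0.61]
(0.525, 0.124, 0.23, -5) -> [ 0.   2.  21.2] twist -4.97 dist 21.0
(0.525, 0.124, 0.144, -5) -> [  0.    2.1 107.2] twist -4.97 dist 107.0
```

Emit:
play_rows --plan '[{"claw": -1, "delta_pos": [0, 2, 0], "twist": -1.4}, {"claw": -1, "delta_pos": [0, 2, 5], "twist": -2.8}, {"claw": -1, "delta_pos": [0, 2, 15], "twist": -4.2}, {"claw": -1, "delta_pos": [0, 2, 40], "twist": -5}, {"claw": -1, "delta_pos": [0, 2, 60], "twist": -5}, {"claw": -1, "delta_pos": [0, 2, 60], "twist": -5}]'

```text
t: 7.62
eef_pos: [0.5235, 0.1235, 0.1877]
ee_rot: [0.739, 0.674, -0.002, -0.002]
ft_force: [-1.1, 0.1, -0.7]
width: 0.0855
```

```bash
python3 -c "
from h import *
go((.525,.124,.144,-5));snap('scene','c1');im=cv2.imread('pics/c1.png');cv2.imwrite('pics/c1z.png',cv2.resize(im[110:260,270:450],None,fx=4,fy=4,interpolation=2))"
```

```text
t 7.62 p [0.5235 0.1235 0.1877] yaw -5.25 z [-5.e-03 -4.e-04 -1.e+00] w 0.0855 F [-1.1  0.1 -0.7] q [0.09 0.1  1.59 0.   1.46 0.18]
(0.525, 0.124, 0.144, -5) -> [ 0.7  1.7 43.7] twist -0.05 dist 44.0
```

View pics/c1z.png

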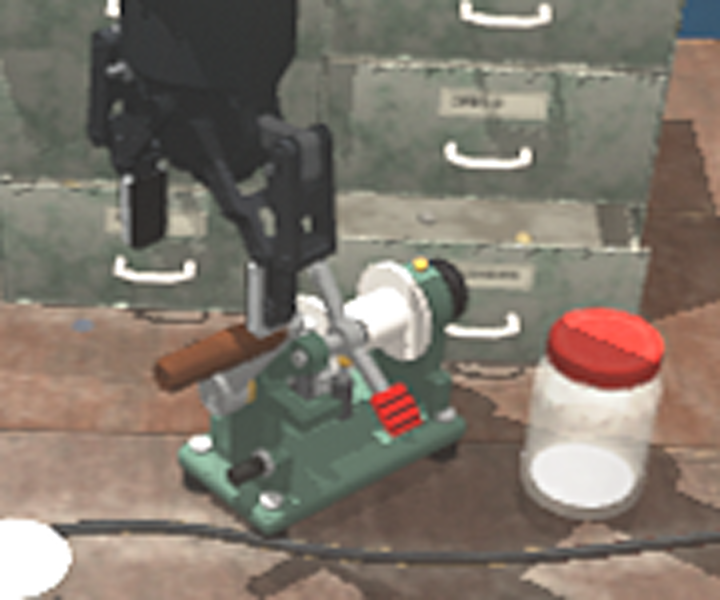

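The open fingers straddle the wooden grip (zoom (225,355)). I lower them and close.

Emit:
play_rows --plan '[{"claw": -1, "delta_pos": [1, 2, 15], "twist": 0}, {"claw": -0.6, "delta_pos": [1, 2, 30], "twist": 0}, {"claw": -0.2, "delta_pos": [1, 2, 42], "twist": 0}, {"claw": 0.1, "delta_pos": [1, 2, 44], "twist": 0}, {"claw": 0.3, "delta_pos": [1, 2, 44], "twist": 0}, {"claw": 0.45, "delta_pos": [1, 2, 44], "twist": 0}, {"claw": 0.6, "delta_pos": [1, 2, 44], "twist": 0}, {"claw": 0.8, "delta_pos": [1, 2, 44], "twist": 0}]'

```text
t: 8.33
eef_pos: [0.5269, 0.1245, 0.1489]
ee_rot: [0.739, 0.674, 0.0, 0.0]
ft_force: [-8.9, -0.6, 8.4]
width: 0.0165
```

Emit:
play_rows --plan '[{"claw": 0.8, "delta_pos": [0, 0, 0], "twist": 0}, {"claw": 0.8, "delta_pos": [0, 0, 0], "twist": 0}]'

```text
t: 8.5
eef_pos: [0.5269, 0.1245, 0.1489]
ee_rot: [0.739, 0.674, 0.0, 0.0]
ft_force: [-8.0, -1.1, 10.4]
width: 0.0168
```

```bash
python3 -c "
from h import *
go((.525,.124,.144,-5));snap('scene','c2');im=cv2.imread('pics/c2.png');cv2.imwrite('pics/c2z.png',cv2.resize(im[110:260,270:450],None,fx=4,fy=4,interpolation=2))"
```

```text
t 8.5 p [0.5269 0.1245 0.1489] yaw -5.26 z [ 6.e-04  2.e-04 -1.e+00] w 0.0168 F [-8.  -1.1 10.4] q [0.09 0.12 1.64 0.   1.38 0.18]
(0.525, 0.124, 0.144, -5) -> [-0.7 -1.8  4.9] twist -0.05 dist 5.0
```

View pics/c2z.png

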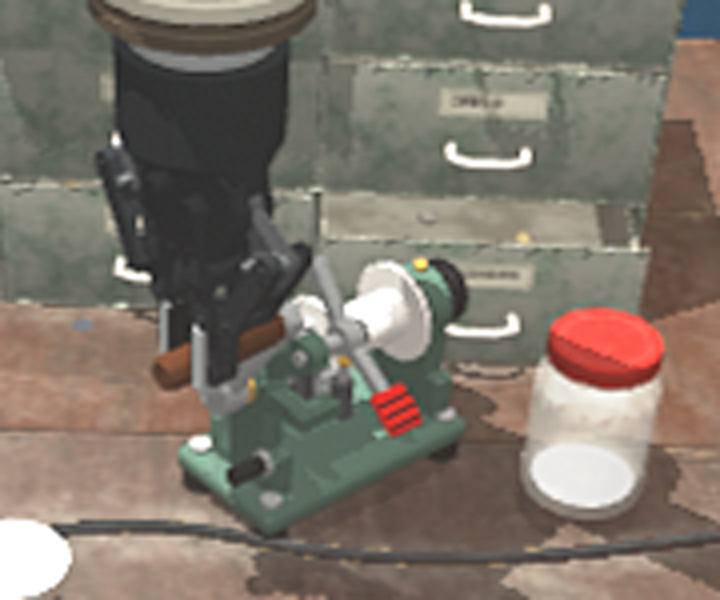

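Emit:
play_rows --plan '[{"claw": 0.8, "delta_pos": [0, -3, 2], "twist": 0}, {"claw": 0.8, "delta_pos": [0, -6.8, 5.2], "twist": 0}, {"claw": 0.8, "delta_pos": [0, -13, 11], "twist": 0}, {"claw": 0.8, "delta_pos": [0, -18.5, 17.3], "twist": 0}, {"claw": 0.8, "delta_pos": [0, -23.5, 24.3], "twist": 0}, {"claw": 0.8, "delta_pos": [0, -23.5, 24.3], "twist": 0}]'

```text
t: 9.05
eef_pos: [0.5039, 0.1266, 0.1238]
ee_rot: [0.739, 0.674, 0.001, 0.001]
ft_force: [4.4, -0.9, -3.3]
width: 0.0168
```

```bash
cat > arc.py <<'E'
from h import *
go((.5,.124,.1,-5)); s=status.read_state(); R=Ro.from_quat(s['ee_rot']).as_matrix(); print('F tool',(R.T@s['ft_force']).round(1))
E
python3 arc.py; python3 -c "
from h import *
snap('scene','c3');im=cv2.imread('pics/c3.png');cv2.imwrite('pics/c3z.png',cv2.resize(im[110:260,270:450],None,fx=4,fy=4,interpolation=2))"
```

```text
t 9.05 p [0.5039 0.1266 0.1238] yaw -5.26 z [ 2.6e-03  1.0e-04 -1.0e+00] w 0.0168 F [ 4.4 -0.9 -3.3] q [ 0.1   0.1   1.72 -0.    1.32  0.19]
(0.5, 0.124, 0.1, -5) -> [-2.9 -3.8 23.8] twist -0.05 dist 24.0
F tool [-0.5  4.5  3.3]
```

View pics/c3z.png

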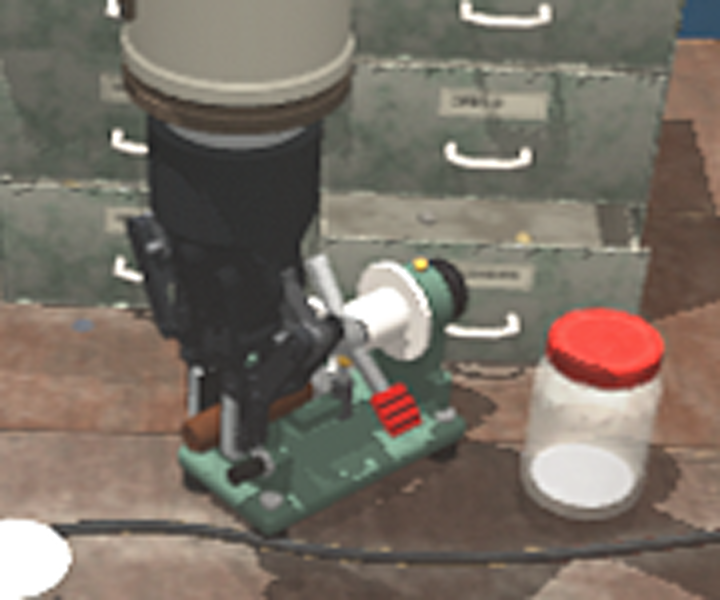

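Emit:
play_rows --plan '[{"claw": 0.8, "delta_pos": [0, -4.2, 7.4], "twist": 0}, {"claw": 0.8, "delta_pos": [0, -7.7, 15.1], "twist": 0}, {"claw": 0.8, "delta_pos": [0, -10.4, 23.2], "twist": 0}, {"claw": 0.8, "delta_pos": [0, -12.2, 31.5], "twist": 0}, {"claw": 0.8, "delta_pos": [0, -13.2, 40], "twist": 0}, {"claw": 0.8, "delta_pos": [0, -13.2, 40], "twist": 0}, {"claw": 0.8, "delta_pos": [0, -13.2, 40], "twist": 0}]'

```text
t: 9.68
eef_pos: [0.4904, 0.1277, 0.0828]
ee_rot: [0.739, 0.674, -0.0, -0.0]
ft_force: [6.4, -1.1, -10.2]
width: 0.0165
```

```bash
python3 arc.py
```

```text
t 9.68 p [0.4904 0.1277 0.0828] yaw -5.27 z [-9.e-04 -0.e+00 -1.e+00] w 0.0165 F [  6.4  -1.1 -10.2] q [0.1  0.11 1.79 0.   1.24 0.19]
(0.5, 0.124, 0.1, -5) -> [ -2.8   9.9 -17.2] twist -0.05 dist 20.0
F tool [-0.5  6.5 10.2]
```

Emit:
play_rows --plan '[{"claw": 0.8, "delta_pos": [0, 0.5, 8.5], "twist": 0}, {"claw": 0.8, "delta_pos": [0, 1.5, 17], "twist": 0}, {"claw": 0.8, "delta_pos": [0, 3, 25.3], "twist": 0}, {"claw": 0.8, "delta_pos": [0, 5.4, 33.5], "twist": 0}, {"claw": 0.8, "delta_pos": [0, 8.5, 41.4], "twist": 0}, {"claw": 0.8, "delta_pos": [0, 8.5, 41.4], "twist": 0}]'

```text
t: 10.18
eef_pos: [0.4955, 0.1275, 0.0388]
ee_rot: [0.739, 0.674, -0.003, -0.003]
ft_force: [-13.1, 6.5, -15.0]
width: 0.0168
```

```bash
python3 arc.py
```

```text
t 10.18 p [0.4955 0.1275 0.0388] yaw -5.25 z [-9.2e-03  6.0e-04 -1.0e+00] w 0.0168 F [-13.1   6.5 -15. ] q [0.1  0.17 1.82 0.   1.16 0.19]
(0.5, 0.124, 0.1, -5) -> [ -3.    4.2 -61.2] twist -0.05 dist 61.0
F tool [  5.2 -13.5  15.1]
```

Emit:
play_rows --plan '[{"claw": 0.8, "delta_pos": [0, 0, 0], "twist": 0}, {"claw": 0.8, "delta_pos": [0, 3.9, 7.5], "twist": 0}, {"claw": 0.8, "delta_pos": [0, 8.6, 14.6], "twist": 0}, {"claw": 0.8, "delta_pos": [0, 13.9, 21.3], "twist": 0}, {"claw": 0.8, "delta_pos": [0, 13.9, 21.3], "twist": 0}]'

```text
t: 10.6
eef_pos: [0.5071, 0.1266, 0.0161]
ee_rot: [0.739, 0.674, -0.005, -0.005]
ft_force: [-30.7, 10.6, -19.1]
width: 0.0171
```

```bash
python3 arc.py
```

```text
t 10.6 p [0.5071 0.1266 0.0161] yaw -5.25 z [-1.470e-02  9.000e-04 -9.999e-01] w 0.0171 F [-30.7  10.6 -19.1] q [0.1  0.23 1.81 0.   1.12 0.19]
(0.5, 0.124, 0.1, -5) -> [ -3.2  -8.1 -83.8] twist -0.05 dist 84.0
F tool [  7.8 -31.2  19.5]
```

Emit:
play_rows --plan '[{"claw": 0.5, "delta_pos": [0, -2, -1], "twist": 0}, {"claw": 0.2, "delta_pos": [0, -2, -1], "twist": 0}, {"claw": -0.2, "delta_pos": [0, -2, -1], "twist": 0}, {"claw": -0.2, "delta_pos": [0, -2, -1], "twist": 0}, {"claw": -0.2, "delta_pos": [0, -2, -20], "twist": 0}, {"claw": -0.2, "delta_pos": [0, -2, -60], "twist": 0}, {"claw": -0.2, "delta_pos": [0, -2, -100], "twist": 0}]'

```text
t: 11.18
eef_pos: [0.51, 0.1258, 0.121]
ee_rot: [0.739, 0.674, -0.001, -0.001]
ft_force: [0.9, 0.1, 0.9]
width: 0.0512
```

```bash
cat > grip.py <<'E'
import sys
from h import *
for cam in ('top','scene'):
    im,d=snap(cam,sys.argv[1]+cam); W=cloud(cam,d);hsv=cv2.cvtColor(im,cv2.COLOR_RGB2HSV)
    m=cv2.inRange(hsv,(0,100,20),(18,255,140))>0
    k=m&(W[...,0]>.45)&(W[...,0]<.56)&(W[...,1]>.07)&(W[...,1]<.16)&(W[...,2]>.015)&(W[...,2]<.1)
    if k.sum()>20: print(cam,k.sum(),np.median(W[k],0).round(4),np.percentile(W[k][:,2],[5,50,95]).round(4),np.percentile(W[k][:,0],[3,97]).round(4),np.percentile(W[k][:,1],[3,97]).round(4))
im=cv2.imread(f'pics/{sys.argv[1]}scene.png');cv2.imwrite(f'pics/{sys.argv[1]}z.png',cv2.resize(im[110:260,270:450],None,fx=4,fy=4,interpolation=2))
E
python3 grip.py g1;python3 arc.py
```

```text
scene 168 [0.5    0.1159 0.0442] [0.0386 0.0442 0.048 ] [0.4951 0.5105] [0.0819 0.1494]
t 11.28 p [0.5136 0.1262 0.1269] yaw -5.25 z [ 0.0095  0.001  -1.    ] w 0.0515 F [ 0.8  0.7 -0.9] q [0.1  0.11 1.7  0.   1.32 0.19]
(0.5, 0.124, 0.1, -5) -> [ -3.5 -13.6  26.8] twist -0.05 dist 30.0
F tool [0.8 0.7 1. ]
```

View pics/g1z.png

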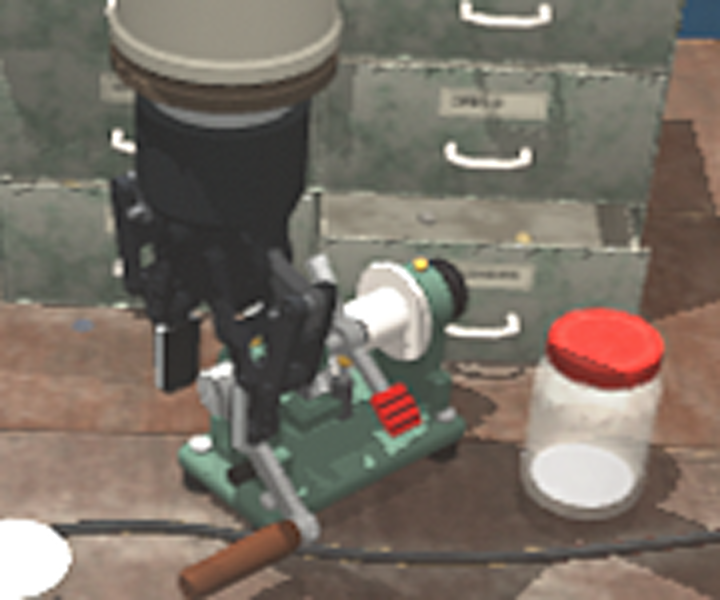

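The crank is nearly down: grip at zoom (240,560), centre about 37 mm up, q about 0.2. I finish by pressing from above with the fingers shut.

Emit:
play_rows --plan '[{"claw": 0.5, "delta_pos": [-2, -3, 0], "twist": 0}, {"claw": 1, "delta_pos": [-2, -3, 0], "twist": 0}, {"claw": 1, "delta_pos": [-2, -3, 0], "twist": 0}, {"claw": 1, "delta_pos": [-2, -3, 15], "twist": 0}, {"claw": 1, "delta_pos": [-2, -3, 35], "twist": 0}, {"claw": 1, "delta_pos": [-2, -3, 55], "twist": 0}, {"claw": 1, "delta_pos": [-2, -3, 66], "twist": 0}, {"claw": 1, "delta_pos": [-2, -3, 66], "twist": 0}]'

```text
t: 11.95
eef_pos: [0.506, 0.124, 0.0514]
ee_rot: [0.739, 0.674, -0.002, -0.002]
ft_force: [-0.2, 0.2, 0.3]
width: -0.0002
```

```bash
python3 grip.py g2; python3 arc.py
```

```text
scene 205 [0.5013 0.1157 0.0448] [0.0387 0.0448 0.0479] [0.4947 0.5107] [0.0826 0.1495]
t 12.05 p [0.5075 0.1242 0.0543] yaw -5.26 z [-9.e-04  0.e+00 -1.e+00] w -0.0002 F [-0.1 -0.2 -0.2] q [0.09 0.17 1.79 0.   1.18 0.18]
(0.5, 0.124, 0.1, -5) -> [ -0.9  -7.5 -45.7] twist -0.05 dist 46.0
F tool [-0.3 -0.1  0.2]
```

View pics/g2z.png

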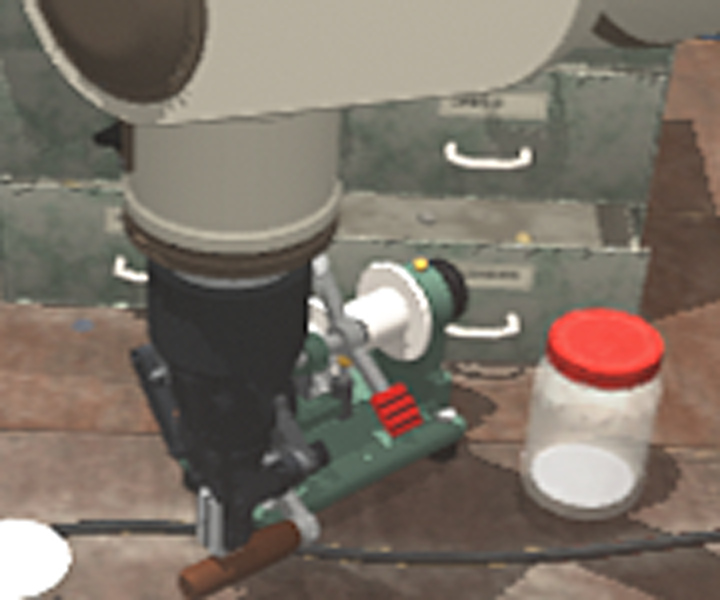

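The fingertips are just above the grip (zoom (235,550)). I press down gently in steps.

Emit:
play_rows --plan '[{"claw": 1, "delta_pos": [0, 0, 4], "twist": 0}, {"claw": 1, "delta_pos": [0, 0.5, 8], "twist": 0}, {"claw": 1, "delta_pos": [0, 1, 11], "twist": 0}, {"claw": 1, "delta_pos": [0, 2, 14], "twist": 0}, {"claw": 1, "delta_pos": [0, 3, 17], "twist": 0}, {"claw": 1, "delta_pos": [0, 3, 17], "twist": 0}, {"claw": 1, "delta_pos": [0, 3, 17], "twist": 0}]'

```text
t: 12.63
eef_pos: [0.5123, 0.1239, 0.0386]
ee_rot: [0.739, 0.674, 0.002, 0.001]
ft_force: [5.4, -0.1, 7.8]
width: 0.0002
```

```bash
python3 arc.py
```

```text
t 12.63 p [0.5123 0.1239 0.0386] yaw -5.27 z [ 4.e-03  3.e-04 -1.e+00] w 0.0002 F [ 5.4 -0.1  7.8] q [ 0.09  0.2   1.8  -0.    1.15  0.18]
(0.5, 0.124, 0.1, -5) -> [ -1.  -12.  -61.5] twist -0.05 dist 63.0
F tool [ 0.4  5.4 -7.8]
```

Emit:
play_rows --plan '[{"claw": 1, "delta_pos": [0, 1, 2], "twist": 0}, {"claw": 1, "delta_pos": [0, 1, 4], "twist": 0}, {"claw": 1, "delta_pos": [0, 1, 4], "twist": 0}, {"claw": 1, "delta_pos": [0, 1, 4], "twist": 0}]'

```text
t: 12.97
eef_pos: [0.5138, 0.1238, 0.035]
ee_rot: [0.739, 0.674, 0.002, 0.002]
ft_force: [8.7, -1.0, 10.9]
width: -0.0002
```

```bash
python3 arc.py
```

```text
t 12.97 p [0.5138 0.1238 0.035 ] yaw -5.27 z [ 5.4e-03  3.0e-04 -1.0e+00] w -0.0002 F [ 8.7 -1.  10.9] q [ 0.09  0.2   1.8  -0.    1.14  0.18]
(0.5, 0.124, 0.1, -5) -> [ -1.1 -13.4 -65.1] twist -0.05 dist 66.0
F tool [ -0.2   8.8 -10.9]
```

Emit:
play_rows --plan '[{"claw": 1, "delta_pos": [0, 0, 1], "twist": 0}, {"claw": 1, "delta_pos": [0, 0, 2], "twist": 0}, {"claw": 1, "delta_pos": [0, 0, 3], "twist": 0}, {"claw": 1, "delta_pos": [0, 0, 3], "twist": 0}, {"claw": 1, "delta_pos": [0, 0, 3], "twist": 0}]'

```text
t: 13.38
eef_pos: [0.515, 0.1237, 0.0333]
ee_rot: [0.739, 0.674, 0.003, 0.003]
ft_force: [9.0, -3.3, 23.4]
width: -0.0002
```

```bash
python3 arc.py
```

```text
t 13.38 p [0.515  0.1237 0.0333] yaw -5.26 z [ 8.5e-03  1.0e-04 -1.0e+00] w -0.0002 F [ 9.  -3.3 23.4] q [ 0.09  0.2   1.8  -0.    1.13  0.18]
(0.5, 0.124, 0.1, -5) -> [ -1.  -14.4 -66.8] twist -0.05 dist 68.0
F tool [ -2.4   9.5 -23.3]
```

Emit:
play_rows --plan '[{"claw": 1, "delta_pos": [0, 0, 2], "twist": 0}, {"claw": 1, "delta_pos": [0, 0, 2], "twist": 0}, {"claw": 1, "delta_pos": [0, 0, 2], "twist": 0}]'

```text
t: 13.63
eef_pos: [0.5155, 0.1236, 0.0326]
ee_rot: [0.739, 0.674, 0.004, 0.003]
ft_force: [2.4, -5.6, 43.6]
width: 0.0001
```

Emit:
play_rows --plan '[{"claw": 1, "delta_pos": [0, 0, -10], "twist": 0}, {"claw": 1, "delta_pos": [0, 0, -40], "twist": 0}, {"claw": 1, "delta_pos": [0, 0, -80], "twist": 0}, {"claw": 1, "delta_pos": [0, 0, -120], "twist": 0}, {"claw": 1, "delta_pos": [0, -30, -140], "twist": 0}, {"claw": 1, "delta_pos": [0, -60, -140], "twist": 0}, {"claw": 1, "delta_pos": [0, -90, -140], "twist": 0}, {"claw": 1, "delta_pos": [0, -100, -140], "twist": 0}]'

```text
t: 14.3
eef_pos: [0.4092, 0.1333, 0.1688]
ee_rot: [0.739, 0.674, 0.0, 0.0]
ft_force: [0.1, -0.1, 1.2]
width: -0.0004
```

```bash
python3 grip.py g3; python3 arc.py
```

```text
top 91 [0.5201 0.129  0.031 ] [0.0264 0.031  0.0359] [0.5153 0.5254] [0.0978 0.1467]
scene 197 [0.5137 0.1132 0.0315] [0.0263 0.0315 0.0348] [0.5068 0.5224] [0.0809 0.1479]
t 14.4 p [0.411  0.1333 0.1689] yaw -5.21 z [ 1.5e-03  3.0e-04 -1.0e+00] w -0.0003 F [ 1.2 -0.2 -0.8] q [ 0.13 -0.12  1.84  0.    1.42  0.23]
(0.5, 0.124, 0.1, -5) -> [-1.2 89.4 69.1] twist -0.04 dist 113.0
F tool [-0.1  1.2  0.8]
```

View pics/g3scene.png

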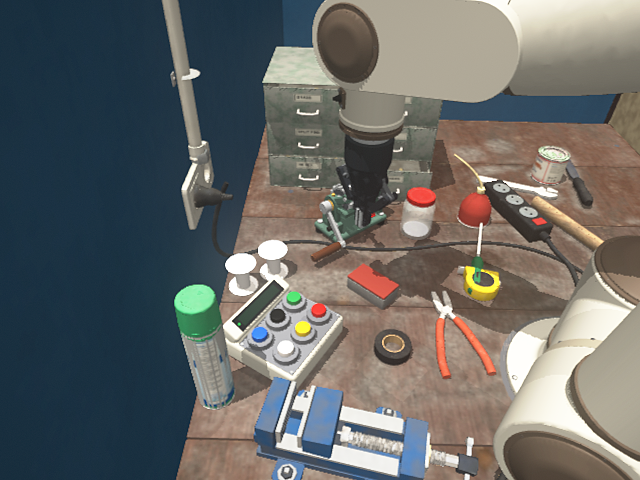

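View pics/g3top.png

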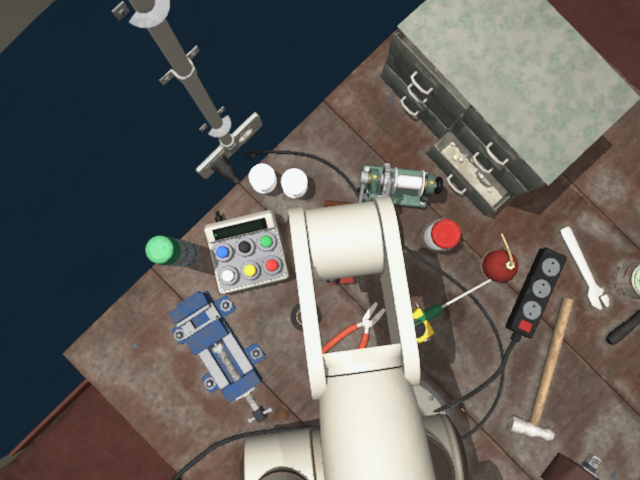

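The crank is on its stop: the grip in the scene view is at (325,252) with its top about 34 mm up, and the push met a hard stop. The block is still clear at (372,285). Next are the keys, after checking the can clearance.

```bash
python3 -c "
from h import *
print(ray('top',162,249.5,.222)); d=np.load('/tmp/top0.npz')['d'];W=cloud('top',d);k=(W[...,2]>.1)&(W[...,2]<.24)&(W[...,1]>.4)&(W[...,1]<.52)&(W[...,0]>.34)&(W[...,0]<.46);print(W[k].min(0),W[k].max(0))
for n,u,v in (('green',265.9,241.1),('blue',222,251.6),('white',226.8,275.3)): print(n,ray('top',u,v,.072))
for n,u,v in (('green',293.1,297.2),('blue',259.2,334),('yellow',302.4,328.4),('white',284.9,346.7)): print(n,ray('scene',u,v,.072))
go((.432,.275,.13,14.3),(.432,.275,.105,14.3))"
```

```text
[0.40646189 0.45587498 0.222     ]
[0.37964859 0.43125179 0.10036364] [0.45997356 0.51995557 0.23997683]
green [0.43198398 0.27382633 0.072     ]
blue [0.40912409 0.36692771 0.072     ]
white [0.35880877 0.35598692 0.072     ]
green [0.43173783 0.27621643 0.072     ]
blue [0.40790964 0.3691436  0.072     ]
yellow [0.36890919 0.31069037 0.072     ]
white [0.36035396 0.35526128 0.072     ]
t 14.4 p [0.411  0.1333 0.1689] yaw -5.21 z [ 1.5e-03  3.0e-04 -1.0e+00] w -0.0003 F [ 1.2 -0.2 -0.8] q [ 0.13 -0.12  1.84  0.    1.42  0.23]
(0.432, 0.275, 0.13, 14.3) -> [143.   8.  39.] twist -3.9 dist 148.0
(0.432, 0.275, 0.105, 14.3) -> [143.    7.9  64. ] twist -3.9 dist 157.0
```

Emit:
play_rows --plan '[{"claw": 1, "delta_pos": [30, 2, 0], "twist": -0.8}, {"claw": 1, "delta_pos": [60, 4, 5], "twist": -1.6}, {"claw": 1, "delta_pos": [90, 6, 15], "twist": -2.4}, {"claw": 1, "delta_pos": [120, 7, 30], "twist": -3.2}, {"claw": 1, "delta_pos": [143, 8, 50], "twist": -3.9}, {"claw": 1, "delta_pos": [143, 8, 64], "twist": -3.9}, {"claw": 1, "delta_pos": [143, 8, 64], "twist": -3.9}, {"claw": 1, "delta_pos": [143, 8, 64], "twist": -3.9}]'

```text
t: 15.07
eef_pos: [0.4334, 0.2746, 0.1038]
ee_rot: [0.614, 0.789, -0.001, -0.0]
ft_force: [0.2, -0.2, 1.0]
width: -0.0002
```

```bash
python3 -c "
from h import *
go((.432,.275,.064,14.3));snap('scene','k1');im=cv2.imread('pics/k1.png');cv2.imwrite('pics/k1z.png',cv2.resize(im[230:390,180:360],None,fx=4,fy=3.75,interpolation=2))"
```

```text
t 15.07 p [0.4334 0.2746 0.1038] yaw 14.23 z [-1.5e-03 -7.0e-04 -1.0e+00] w -0.0002 F [ 0.2 -0.2  1. ] q [ 0.41  0.1   1.76 -0.    1.28  0.17]
(0.432, 0.275, 0.064, 14.3) -> [ 0.8 -1.2 39.8] twist -0.01 dist 40.0
```

View pics/k1z.png

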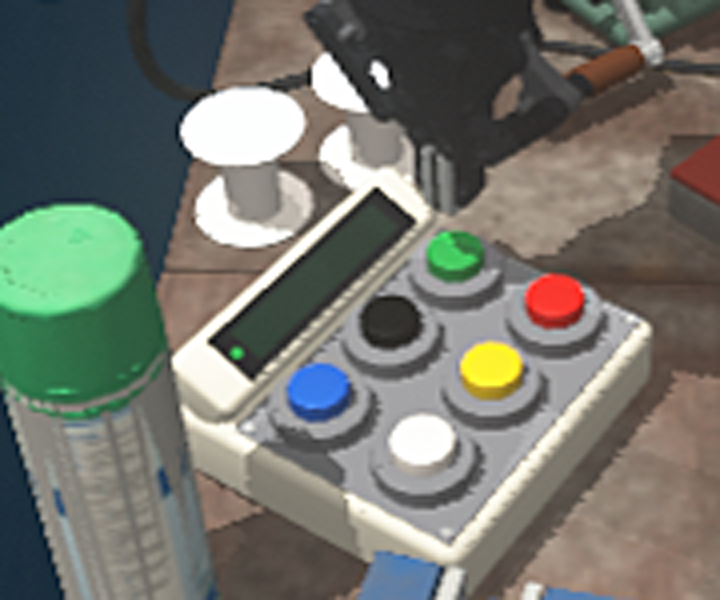

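The fingers hover over the green key (zoom (455,255)). Pressing it.

Emit:
play_rows --plan '[{"claw": 1, "delta_pos": [1, -1, 15], "twist": 0}, {"claw": 1, "delta_pos": [1, -1, 28], "twist": 0}, {"claw": 1, "delta_pos": [1, -1, 34], "twist": 0}, {"claw": 1, "delta_pos": [1, -1, 38], "twist": 0}, {"claw": 1, "delta_pos": [1, -1, 39.5], "twist": 0}, {"claw": 1, "delta_pos": [1, -1, 39.5], "twist": 0}, {"claw": 1, "delta_pos": [1, -1, 39.5], "twist": 0}]'

```text
t: 15.7
eef_pos: [0.4325, 0.2751, 0.0661]
ee_rot: [0.614, 0.789, 0.0, 0.0]
ft_force: [-2.3, -2.9, 5.3]
width: 0.0
```

```bash
python3 arc.py
```

```text
t 15.7 p [0.4325 0.2751 0.0661] yaw 14.21 z [ 1.3e-03  2.0e-04 -1.0e+00] w 0.0 F [-2.3 -2.9  5.3] q [ 0.42  0.14  1.8  -0.    1.2   0.17]
(0.5, 0.124, 0.1, -5) -> [-163.1   28.4  -33.8] twist 3.84 dist 169.0
F tool [-2.2 -3.  -5.3]
```

Emit:
play_rows --plan '[{"claw": 1, "delta_pos": [0, 0, 2], "twist": 0}, {"claw": 1, "delta_pos": [0, 0, 2], "twist": 0}, {"claw": 1, "delta_pos": [0, 0, 2], "twist": 0}]'

```text
t: 15.95
eef_pos: [0.4327, 0.2753, 0.0656]
ee_rot: [0.614, 0.789, 0.001, 0.001]
ft_force: [-9.7, -7.6, 27.5]
width: -0.0002
```

Emit:
play_rows --plan '[{"claw": 1, "delta_pos": [0, 0, -10], "twist": 0}, {"claw": 1, "delta_pos": [0, 0, -30], "twist": 0}, {"claw": 1, "delta_pos": [0, 0, -42], "twist": 0}, {"claw": 1, "delta_pos": [0, 0, -42], "twist": 0}, {"claw": 1, "delta_pos": [0, 0, -42], "twist": 0}]'

```text
t: 16.37
eef_pos: [0.4324, 0.2755, 0.1059]
ee_rot: [0.614, 0.789, 0.001, 0.0]
ft_force: [0.3, -0.3, 0.3]
width: -0.0004
```

```bash
python3 -c "
from h import *
go((.3595,.3555,.106,14.3))
snap('scene','k2');im=cv2.imread('pics/k2.png');cv2.imwrite('pics/k2z.png',cv2.resize(im[230:390,180:360],None,fx=4,fy=3.75,interpolation=2))"
```

```text
t 16.37 p [0.4324 0.2755 0.1059] yaw 14.22 z [ 0.0019  0.001  -1.    ] w -0.0004 F [ 0.3 -0.3  0.3] q [0.42 0.1  1.76 0.   1.28 0.17]
(0.3595, 0.3555, 0.106, 14.3) -> [ 95.5 -51.   -0.2] twist -0.02 dist 108.0
```

View pics/k2z.png

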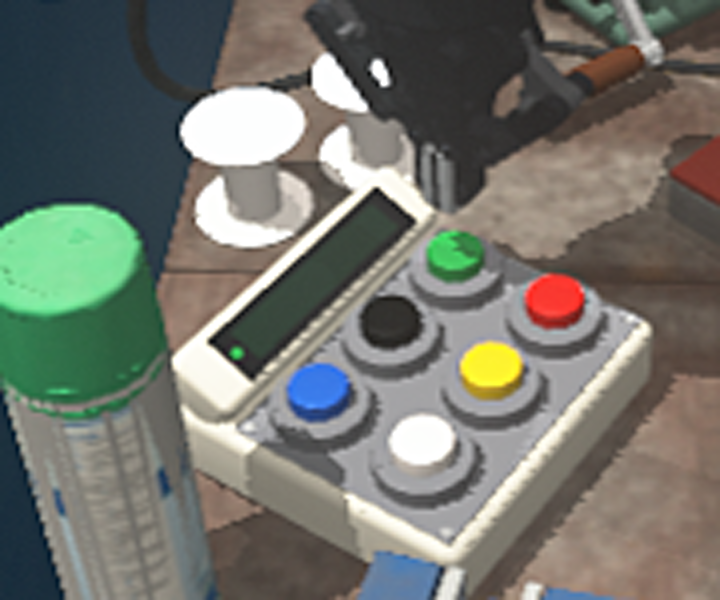

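The green key went to its stop (27 N) and is back up at zoom (455,255). White is next.

Emit:
play_rows --plan '[{"claw": 1, "delta_pos": [30, -16, 0], "twist": 0}, {"claw": 1, "delta_pos": [60, -32, 0], "twist": 0}, {"claw": 1, "delta_pos": [85, -45, 0], "twist": 0}, {"claw": 1, "delta_pos": [95.5, -51, 0], "twist": 0}, {"claw": 1, "delta_pos": [95.5, -51, 0], "twist": 0}, {"claw": 1, "delta_pos": [95.5, -51, 0], "twist": 0}]'

```text
t: 16.92
eef_pos: [0.3587, 0.3553, 0.1044]
ee_rot: [0.613, 0.79, -0.0, -0.0]
ft_force: [0.2, -1.2, -0.6]
width: 0.0003
```

```bash
python3 -c "
from h import *
go((.3595,.3555,.064,14.3))
snap('scene','k3');im=cv2.imread('pics/k3.png');cv2.imwrite('pics/k3z.png',cv2.resize(im[230:390,180:360],None,fx=4,fy=3.75,interpolation=2))"
```

```text
t 16.92 p [0.3587 0.3553 0.1044] yaw 14.32 z [-5.e-04 -6.e-04 -1.e+00] w 0.0003 F [ 0.2 -1.2 -0.6] q [ 0.63  0.08  1.77 -0.    1.28  0.38]
(0.3595, 0.3555, 0.064, 14.3) -> [-0.   0.9 40.4] twist 0.0 dist 40.0
```

View pics/k3z.png

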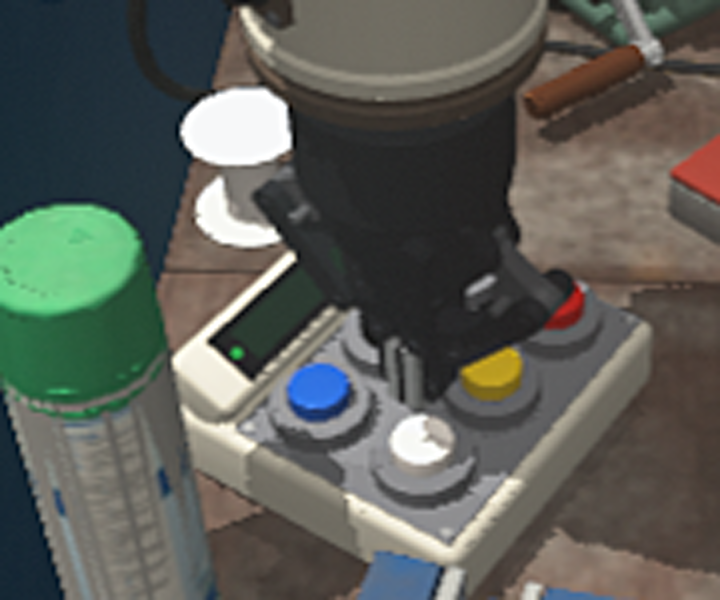

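The fingers are above the white key (zoom (420,440)) and clear of the others.

Emit:
play_rows --plan '[{"claw": 1, "delta_pos": [0, 1, 15], "twist": 0}, {"claw": 1, "delta_pos": [0, 1, 28], "twist": 0}, {"claw": 1, "delta_pos": [0, 1, 35], "twist": 0}, {"claw": 1, "delta_pos": [0, 1, 39], "twist": 0}, {"claw": 1, "delta_pos": [0, 1, 41.5], "twist": 0}, {"claw": 1, "delta_pos": [0, 1, 41.5], "twist": 0}, {"claw": 1, "delta_pos": [0, 1, 41.5], "twist": 0}, {"claw": 1, "delta_pos": [0, 1, 41.5], "twist": 0}]'

```text
t: 17.63
eef_pos: [0.3607, 0.3548, 0.0655]
ee_rot: [0.614, 0.789, 0.0, 0.001]
ft_force: [-10.4, -15.2, 33.8]
width: -0.0002
```

Emit:
play_rows --plan '[{"claw": 1, "delta_pos": [0, 0, -10], "twist": 0}, {"claw": 1, "delta_pos": [0, 0, -30], "twist": 0}, {"claw": 1, "delta_pos": [0, 0, -42], "twist": 0}, {"claw": 1, "delta_pos": [0, 0, -42], "twist": 0}, {"claw": 1, "delta_pos": [0, 0, -42], "twist": 0}]'

```text
t: 18.05
eef_pos: [0.3604, 0.3555, 0.1058]
ee_rot: [0.614, 0.789, 0.001, 0.0]
ft_force: [-0.2, 1.4, -0.9]
width: 0.0001
```

```bash
python3 -c "
from h import *
go((.4095,.364,.105,14.3))
snap('scene','k4')"
```

```text
t 18.05 p [0.3604 0.3555 0.1058] yaw 14.21 z [ 1.e-03  8.e-04 -1.e+00] w 0.0001 F [-0.2  1.4 -0.9] q [0.63 0.09 1.77 0.   1.28 0.38]
(0.4095, 0.364, 0.105, 14.3) -> [-3.8 49.7  0.8] twist -0.02 dist 50.0
```

White reached its stop (34 N) and was let up. Blue is next, pressed 4 mm off centre, away from the can.

Emit:
play_rows --plan '[{"claw": 1, "delta_pos": [-2, 20, 0], "twist": 0}, {"claw": 1, "delta_pos": [-4, 40, 0], "twist": 0}, {"claw": 1, "delta_pos": [-4, 50, 0], "twist": 0}, {"claw": 1, "delta_pos": [-4, 50, 0], "twist": 0}, {"claw": 1, "delta_pos": [-4, 50, 0], "twist": 0}]'

```text
t: 18.52
eef_pos: [0.4089, 0.3637, 0.1043]
ee_rot: [0.614, 0.789, -0.001, -0.0]
ft_force: [0.4, -0.2, -0.1]
width: 0.0003
```

```bash
python3 -c "
from h import *
go((.4095,.364,.064,14.3))
snap('scene','k5');im=cv2.imread('pics/k5.png');cv2.imwrite('pics/k5z.png',cv2.resize(im[230:390,180:360],None,fx=4,fy=3.75,interpolation=2));snap('top','k5t');im=cv2.imread('pics/k5t.png');cv2.imwrite('pics/k5tz.png',cv2.resize(im[190:310,130:300],None,fx=4,fy=4,interpolation=2))"
```

```text
t 18.52 p [0.4089 0.3637 0.1043] yaw 14.21 z [-1.7e-03 -9.0e-04 -1.0e+00] w 0.0003 F [ 0.4 -0.2 -0.1] q [0.59 0.17 1.68 0.   1.3  0.34]
(0.4095, 0.364, 0.064, 14.3) -> [ 0.1  0.7 40.3] twist -0.02 dist 40.0
```

View pics/k5z.png

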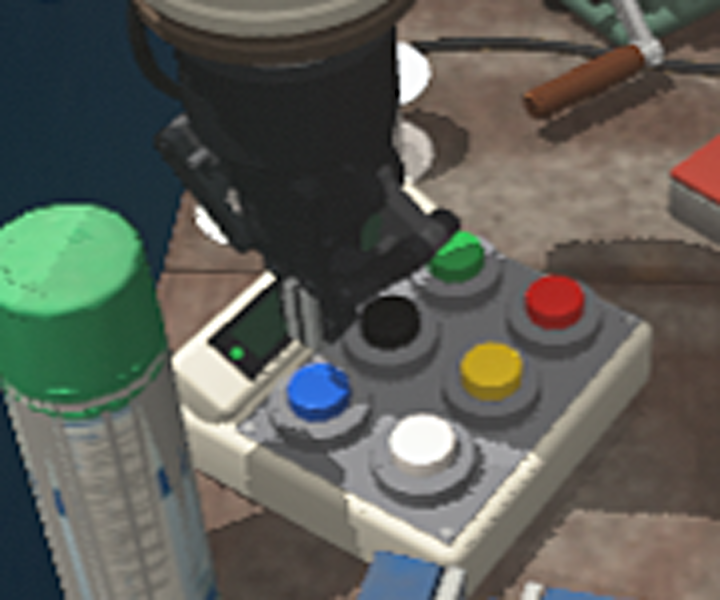

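View pics/k5tz.png

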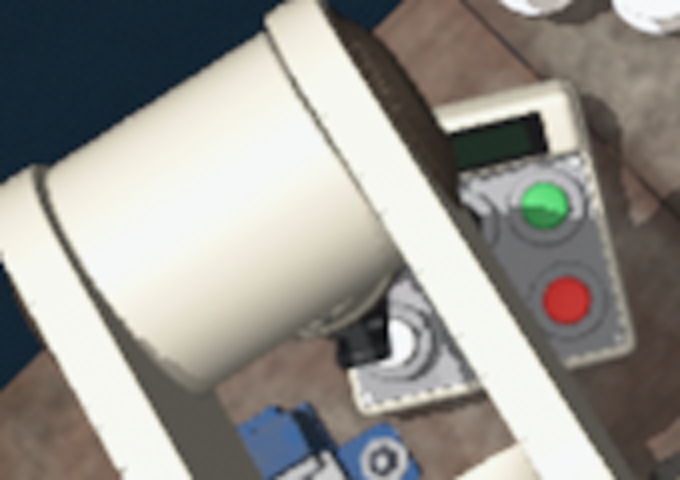

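```bash
python3 -c "
from h import *
f=np.load('/tmp/k5.npz');W=cloud('scene',f['d'])
k=(np.hypot(W[...,0]-.4065,W[...,1]-.456)<.045)&(W[...,2]>.12)
print(np.sort(W[k][:,2])[::max(1,k.sum()//30)].round(3))
im=f['im'];hsv=cv2.cvtColor(im,cv2.COLOR_RGB2HSV)
k=(W[...,2]>.15)&(W[...,1]>.395)&(W[...,1]<.5)&(np.hypot(W[...,0]-.4065,W[...,1]-.456)>.034)&(W[...,0]>.3)&(W[...,0]<.5)
q=W[k];print(q[np.argsort(q[:,2])][:20].round(3));
k=(W[...,2]>.11)&(W[...,2]<.27)&(np.hypot(W[...,0]-.409,W[...,1]-.364)<.1)
q=W[k]
for z in np.arange(.11,.36,.02):
  k=(W[...,2]>z)&(W[...,2]<z+.02)&(np.hypot(W[...,0]-.409,W[...,1]-.364)<.09)&(np.hypot(W[...,0]-.4065,W[...,1]-.456)>.034)
  if k.any(): print(z.round(2),k.sum(),'ymax',W[k][:,1].max().round(3),W[k][W[k][:,1].argmax()].round(3))
"
```

```text
[0.12  0.132 0.144 0.155 0.166 0.174 0.186 0.195 0.205 0.213 0.222 0.224
 0.224 0.225 0.226 0.342 0.384 0.397 0.407 0.415 0.422 0.428 0.434 0.44
 0.446 0.452 0.457 0.462 0.468 0.475 0.483]
[[0.448 0.485 0.15 ]
 [0.445 0.488 0.15 ]
 [0.454 0.479 0.15 ]
 [0.435 0.498 0.15 ]
 [0.458 0.475 0.151]
 [0.456 0.476 0.151]
 [0.452 0.48  0.151]
 [0.446 0.487 0.151]
 [0.437 0.496 0.151]
 [0.442 0.491 0.151]
 [0.438 0.495 0.151]
 [0.44  0.492 0.152]
 [0.458 0.475 0.152]
 [0.402 0.49  0.153]
 [0.439 0.494 0.153]
 [0.448 0.484 0.153]
 [0.442 0.491 0.153]
 [0.441 0.493 0.153]
 [0.434 0.498 0.153]
 [0.451 0.482 0.153]]
0.11 143 ymax 0.377 [0.41  0.377 0.12 ]
0.13 121 ymax 0.382 [0.433 0.382 0.148]
0.15 366 ymax 0.387 [0.447 0.387 0.169]
0.17 462 ymax 0.39 [0.459 0.39  0.186]
0.19 688 ymax 0.392 [0.461 0.392 0.194]
0.21 265 ymax 0.387 [0.419 0.387 0.21 ]
0.23 471 ymax 0.403 [0.411 0.403 0.248]
0.25 614 ymax 0.402 [0.41  0.402 0.269]
0.27 423 ymax 0.402 [0.414 0.402 0.273]
0.29 727 ymax 0.413 [0.405 0.413 0.298]
0.31 995 ymax 0.414 [0.405 0.414 0.329]
0.33 972 ymax 0.422 [0.412 0.422 0.342]
0.35 152 ymax 0.414 [0.402 0.414 0.352]
```

The wrist stays at least 75 mm above the can's top and the gripper about 20 mm beside it. Pressing blue.

Emit:
play_rows --plan '[{"claw": 1, "delta_pos": [0, 1, 15], "twist": 0}, {"claw": 1, "delta_pos": [0, 1, 28], "twist": 0}, {"claw": 1, "delta_pos": [0, 1, 35], "twist": 0}, {"claw": 1, "delta_pos": [0, 1, 39], "twist": 0}, {"claw": 1, "delta_pos": [0, 1, 41.5], "twist": 0}, {"claw": 1, "delta_pos": [0, 1, 41.5], "twist": 0}, {"claw": 1, "delta_pos": [0, 1, 41.5], "twist": 0}, {"claw": 1, "delta_pos": [0, 1, 41.5], "twist": 0}]'

```text
t: 19.28
eef_pos: [0.4095, 0.3642, 0.0656]
ee_rot: [0.614, 0.789, -0.0, -0.0]
ft_force: [-13.7, -9.1, 25.1]
width: -0.0002
```

Emit:
play_rows --plan '[{"claw": 1, "delta_pos": [0, 0, -10], "twist": 0}, {"claw": 1, "delta_pos": [0, 0, -30], "twist": 0}, {"claw": 1, "delta_pos": [0, 0, -42], "twist": 0}, {"claw": 1, "delta_pos": [0, 0, -42], "twist": 0}, {"claw": 1, "delta_pos": [0, 0, -42], "twist": 0}]'

```text
t: 19.7
eef_pos: [0.4104, 0.3646, 0.1065]
ee_rot: [0.614, 0.789, 0.001, 0.0]
ft_force: [0.0, 0.2, -0.5]
width: 0.0002
```

```bash
python3 -c "
from h import *
go((.3695,.309,.105,14.3))"
```

```text
t 19.7 p [0.4104 0.3646 0.1065] yaw 14.25 z [ 0.0013  0.001  -1.    ] w 0.0002 F [ 0.   0.2 -0.5] q [0.59 0.17 1.67 0.   1.3  0.34]
(0.3695, 0.309, 0.105, 14.3) -> [-43.8 -53.3   1.4] twist -0.01 dist 69.0
```

Blue reached its stop at z = 0.0656 (25 N), like the others. Yellow is next.

Emit:
play_rows --plan '[{"claw": 1, "delta_pos": [-20, -25, 0], "twist": 0}, {"claw": 1, "delta_pos": [-38, -46, 0], "twist": 0}, {"claw": 1, "delta_pos": [-44, -53, 1], "twist": 0}, {"claw": 1, "delta_pos": [-44, -53, 1], "twist": 0}, {"claw": 1, "delta_pos": [-44, -53, 1], "twist": 0}]'

```text
t: 20.12
eef_pos: [0.3699, 0.3088, 0.1047]
ee_rot: [0.614, 0.789, 0.0, -0.0]
ft_force: [0.0, 1.3, 1.2]
width: 0.0
```

```bash
python3 -c "
from h import *
go((.3695,.309,.064,14.3))
snap('scene','k6');im=cv2.imread('pics/k6.png');cv2.imwrite('pics/k6z.png',cv2.resize(im[230:390,180:360],None,fx=4,fy=3.75,interpolation=2))"
```

```text
t 20.12 p [0.3699 0.3088 0.1047] yaw 14.21 z [ 2.e-04  4.e-04 -1.e+00] w 0.0 F [0.  1.3 1.2] q [0.54 0.04 1.83 0.   1.28 0.29]
(0.3695, 0.309, 0.064, 14.3) -> [ 0.3 -0.4 40.7] twist -0.02 dist 41.0
```

View pics/k6z.png

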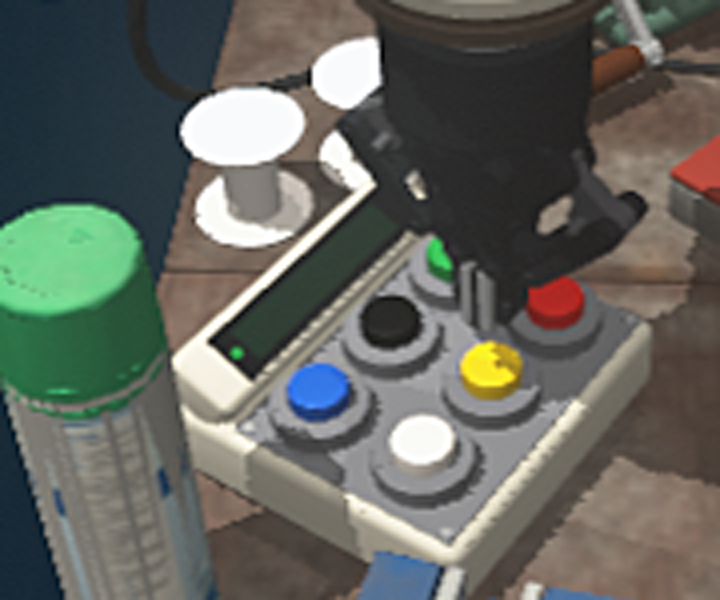

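The fingers are above yellow (zoom (490,368)), and all the other keys are up.

Emit:
play_rows --plan '[{"claw": 1, "delta_pos": [0, 0, 15], "twist": 0}, {"claw": 1, "delta_pos": [0, 0, 28], "twist": 0}, {"claw": 1, "delta_pos": [0, 0, 35], "twist": 0}, {"claw": 1, "delta_pos": [0, 0, 39], "twist": 0}, {"claw": 1, "delta_pos": [0, 0, 41.5], "twist": 0}, {"claw": 1, "delta_pos": [0, 0, 41.5], "twist": 0}, {"claw": 1, "delta_pos": [0, 0, 41.5], "twist": 0}, {"claw": 1, "delta_pos": [0, 0, 41.5], "twist": 0}]'

```text
t: 20.83
eef_pos: [0.3702, 0.3093, 0.0655]
ee_rot: [0.614, 0.789, 0.001, 0.0]
ft_force: [-11.8, -7.0, 34.2]
width: 0.0
```

Emit:
play_rows --plan '[{"claw": 1, "delta_pos": [0, 0, -10], "twist": 0}, {"claw": 1, "delta_pos": [0, 0, -40], "twist": 0}, {"claw": 1, "delta_pos": [0, 0, -80], "twist": 0}, {"claw": 1, "delta_pos": [0, 0, -120], "twist": 0}, {"claw": 1, "delta_pos": [0, 0, -150], "twist": 0}, {"claw": 1, "delta_pos": [0, 0, -150], "twist": 0}, {"claw": 1, "delta_pos": [0, 0, -150], "twist": 0}, {"claw": 1, "delta_pos": [0, 0, -150], "twist": 0}]'

```text
t: 21.5
eef_pos: [0.3697, 0.3088, 0.2129]
ee_rot: [0.614, 0.789, -0.0, -0.0]
ft_force: [-0.3, 0.0, -1.0]
width: 0.0003
```

```bash
python3 grip.py e; python3 blk.py f; python3 arc.py
```

```text
top 234 [0.5153 0.1133 0.0309] [0.0239 0.0309 0.0361] [0.507  0.5247] [0.0821 0.1446]
scene 189 [0.513  0.1126 0.0317] [0.026  0.0317 0.0351] [0.5068 0.5223] [0.0822 0.1475]
top block ((388.3314514160156, 110.59720611572266), (89.3294906616211, 50.12220764160156), 3.6163225173950195)
top pad [0.4798 0.0286 0.1065] 101
scene block ((389.4029846191406, 112.2328109741211), (90.27567291259766, 51.87691116333008), 3.1150341033935547)
scene pad [0.4804 0.0312 0.1067] 106
t 21.7 p [0.3695 0.3085 0.2123] yaw 14.25 z [-1.6e-03 -8.0e-04 -1.0e+00] w 0.0001 F [ 0.3 -0.3 -0.3] q [ 0.54 -0.04  1.67  0.    1.51  0.29]
(0.5, 0.124, 0.1, -5) -> [-210.9   81.3  112.3] twist 3.85 dist 252.0
F tool [-0.3  0.2  0.3]
```

View pics/escene.png

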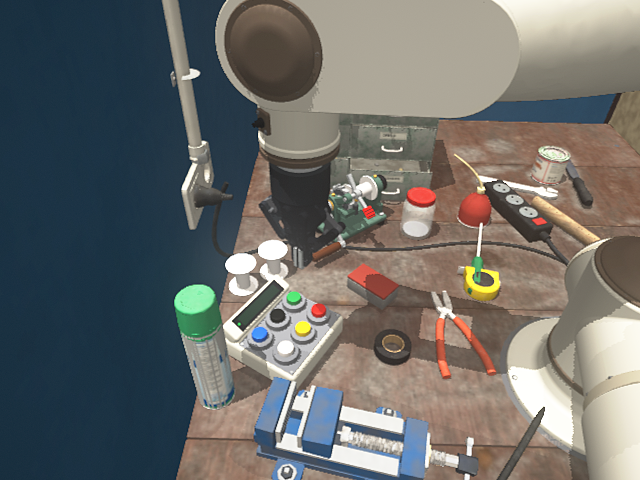

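The final view shows the crank at home (330,250), the pawl pad down (369,211), the block flat at (372,285), all keys up, and the can and jar where they were. The arm touches nothing, so I hand it in.

```bash
python3 -c "
from h import *
print(job.job_done())"
```

```text
the job is handed in; nothing more can be done
None
```

I completed every step in order and handed the job in at about 21.7 s of the 72 s allowed. No verdict is reported, so this rests on my own checks.

**What I did:**
- I pulled the rubbing block straight out.
- I pressed the red pad until the pawl snapped off.
- I gripped the crank and led it round its arc, then pressed it from above onto its stop.
- I pressed green, white, blue and yellow in that order, letting each right up before the next.

**Last checks:**
- **Block:** it lies flat with its middle about 125 mm from the point under the crank's rest.
- **Pawl:** the pad is 107 mm up, its thrown-off height.
- **Crank:** the top of the grip is about 35 mm up, its height at the stop. The final push met a hard stop, reaching 44 N with almost no further movement.
- **Keys:** each one stopped at the same finger height, 65.5 mm, with 25 to 34 N at the bottom. All six look up in the last picture.
- **Can and jar:** they look unmoved in the pictures; I did not measure them again. The robot touches nothing.

**What disagreed:** leading the gripped crank left it about 0.2 rad short of the stop, with up to about 37 N at the wrist because my arc ran slightly off its true circle. I let go, looked again and finished by pressing from above. The fingers settled about 1 to 2 mm lower than the 34.5 mm expected at the stop, while the cameras agreed with the expected height.

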